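Clamp a shaft in the V-block drilling fixture

ROBOT

A 6-joint arm with a two-finger parallel gripper is mounted at the origin on a cart in front of the work surface, level with it; the furniture and walls round the work are solid. World frame = base frame: x ahead of the robot, y to its left, z up, the work surface at z = 0. Lengths are in m, angles in rad, forces in N, time in s.
With the tool pointing down it reaches from about 0.35 to 0.975 m from the base axis. Payload 4.9 kg.
Tool frame: the origin (TCP) lies midway between the tips of the shut fingers; the grasp point (between the pads) lies behind it (manip.grasp_offset is the y of the grasp point in the tool frame, in m); y points along the fingers, z is the direction in which the jaws open and shut, and the axes are right-handed (so a half turn about y gives the same grasp; the last joint's range is limited). The gripper opens to 85 mm and grips with 20 to 120 N. Pads are 22 mm wide; open, the fingers measure 114 mm over their backs; the gripper's body (76 mm by 85 mm) begins 54 mm behind the grasp point. The pads swing forward as they close: fully open they stand 13 mm farther back than shut.
Start: joints at [1.182, 0.053, 1.613, -0, 1.476, -0.119], TCP at [0.167, 0.602, 0.231] pointing down, gripper open.
Joint ranges: [-3.01, 3.01], [-1.01, 2.22], [0.06, 2.58], [-1.02, 4.17], [0.09, 2.62], [-3.14, 3.14]. Speed limits (rad/s): [2.57, 2.57, 3.14, 3.14, 3.14, 3.14].

INTERFACE

Orientations are given as a unit quaternion [w, x, y, z].
In Python, from plant import manip gives the robot as it stands. The module is installed in compiled form; this text tells all that it offers.
- The arm moves only by the shell command python3 -m jog 'ROWS'. ROWS is a JSON object of lists of equal length, an entry for each row: "offset": the shift along the world's x, y, z in units of 50 mm (1.0 is 50 mm), a list of three; "angular": the turn, a rotation vector about the world's x, y, z in units of 6 degrees (1.0 is 6 degrees), a list of three; "jaw": the finger opening in mm, from 0 to 85.4. In form: {"offset": [[tx, ty, tz], ...], "angular": [[ax, ay, az], ...], "jaw": [jaw, ...]}. A call has 1 to 12 rows; each row shifts and turns the commanded pose from where the row before left it; what a row does not reach is not made up. A row lasts 1/10 s, in which the tool goes at most 50 mm and 8.59 degrees, less where a joint would pass 70% of its speed; a pose out of reach is approached as far as the arm can. A call is refused whole if a number of a shift passes 1 or a number of a turn 1, either way. A call with a gripper value outside its range is refused whole. The fingers move at their own pace and stop on an object; the grip force is fixed at half the most. Time passes only in rows, so rows that do not move let the fingers close. It gives the time, the measured TCP pose, the force and the opening at its end, in the units of the state.
- manip.state(): the state, without advancing time (a new reading comes with each control period).
- manip.grab_frame(name): name is "scene" or "side" or "wrist"; returns the picture (400x640x3 uint8, blue, green, red); there is no depth.
- manip.camera_model(name): a dict with "fx", "fy", "cx", "cy" (pixels), "rvec" (rotation vector, rad) and "tvec" (3), from world to camera coordinates, as OpenCV has them; the wrist camera has in their place "mount" (4x4, takes a point from camera to tool coordinates, whose origin is the TCP and whose axes are the tool frame's). Camera axes: x right, y down, z forward; pixel columns grow to the right and rows downward; lengths in m; the calibration is good to about 2 mm. The wrist camera is an equidistant fisheye: a pixel r from the principal point sees the ray r / f radians off the axis. A picture is of the moment at which its call begins: read the wrist's pose just before it. camera_model takes no time and is no camera call.
- manip.job_done(): hands the job in, once; it reports no verdict.
The state is a dict: "time": time; "joint_pos": joint angles; "joint_vel": joint speeds; "joint_efforts": joint torques, N m; "tool_pos": TCP position; "tool_rot": TCP orientation; "contact_force": force on the tool from outside, world axes, zero at the start; "ft_torque": the same for the moment, N m; "gripper_width": opening from 0.0 (shut) to 1.0 (fully open).
Only numpy, scipy, OpenCV 4.12 (cv2) and the standard library are available. Lean on these libraries where they do the work, as an engineer would, in place of code of your own. Each camera call takes 0.05 s, during which the arm holds its last target.

TASK

Set up the loose steel shaft for drilling: lay it gently in the vee of the clamping fixture, push it along the vee until it meets the stop screw and keep it pressed firmly against it for half a second, and only then swing the clamp strap over it and press the strap down until its spring hook snaps over the end. Feel your way: do not drop the shaft, ram the stop or force the strap, and leave the other things on the bench where they are.

Things in the scene. Friction and masses are not known exactly. Their poses are not given: they have to be found in the camera images.
- shaft: Loose plain ground steel shaft lying on the bench, a cylinder 20 mm in diameter, 124 mm long, about 0.3 kg; both ends alike (chamfer, centre hole, ring groove), so either may meet the stop. Origin at its middle, on its axis; x axis along the shaft. It rolls when nudged.
- fixture: Clamping fixture, fixed: dark base plate 170 (x) x 140 x 12 mm, on it a grey V-block 60 mm long (x = -30 to 30), 48 wide, top at z = 42 mm. Origin under the block's middle at bench height, z up, vee along x. At the +x end stands the stop screw, on the -y side the strap's hinge, on the +y side the spring hook; the -x end is open, with nothing there higher than the base plate.
- vee_seat (a point): Middle of the vee (x = y = 0, z = 39.2 mm in the fixture's frame; axes as the fixture's): the axis of a seated shaft passes here along x. A seated shaft is sunk in the block, so from above it can be gripped only where it overhangs, at x below -30 mm. Home, its middle is at x = -14 to 0; laid with its middle at about x = -22 it is clear of the stop and still rests safely; beyond -28 it may tip out.
- stop_bracket: Upright bracket at the vee's +x end (at x = 83 mm, y = 0, z = 12 mm in the fixture's frame; origin under its middle) that carries the stop screw. The rigid screw points to -x, its flat face (14 mm across) at the height of the seated shaft's axis. It is set to another depth each time: the face is somewhere at x = 48 to 62 mm and is not measured. The shaft is home when its end bears on it.
- telltale (a joint): Travel (m) of the light brass tell-tale pin, 6 mm thick, that passes through the stop screw: 0 when free, standing 5 mm out of the screw's face; 0.005 when the shaft bears on the face (its tail then shows behind the screw). Its spring gives less than 1 N and does not move the shaft back.
- strap (a joint): Opening angle (rad) of the clamp strap, a steel bar 22 mm wide, 6 thick, reaching 94 mm from its hinge. At 0 it lies level across the vee towards +y, top face at z = 65 mm in the fixture's frame; at 1.57 it stands up; at 2.1 it leans back over -y, its limit. It starts at 1.75 to 2.05. The stiff hinge (0.07 N m) keeps it where it is left. Hard limit below at -0.015.
- strap_hinge (a point): Point on the strap's hinge axis at the middle of its width (x = 16, y = -42, z = 62 mm in the fixture's frame); the axis runs along the fixture's x. Two bracket ears beside it reach z = 70 mm.
- press_point (a point): Middle of the flat part of the strap's top face, 71 mm from the hinge axis: the place to press (free from 20 mm nearer the hinge, where a round boss 7 mm high begins, to 18 mm further out). Closed, it is at x = 16, y = 29, z = 65 mm in the fixture's frame. Pressed slowly here, the springs resist with 5 to 10 N over the last 10 mm; about 1 mm past the snap the strap is solid.
- shoe: Spring-loaded brass pressure shoe under the strap, 16 mm across. Origin in the middle of its underside, 42 mm from the hinge and, when free, 16 mm below the strap's middle plane. It meets a seated shaft at a strap angle of about 0.09, yields up to 5.5 mm and presses with about 10 N at 0.
- hook (a joint): Angle (rad) by which the spring hook is swung out, towards the fixture's +y; 0 at rest. An upright steel latch 22 mm wide, pivoted at x = 16, y = 57, z = 24 mm in the fixture's frame; its sloping nose (top at about z = 80) reaches over the strap's end. The strap's end pushes it out by itself to about 0.07 as it comes down; it snaps back over the strap's top as the strap reaches 0.
- center_punch: Bystander: steel centre punch, 10 mm thick, 105 mm long, in front of the fixture. Leave it.
- marker: Bystander: marker pen, 16 mm thick, 130 mm long, behind on the left. Leave it.
- oilstone: Bystander: two-layer sharpening stone, 45 x 125 x 24 mm, near the front edge. Leave it.
- wrench_17: Bystander: combination wrench, 200 mm long, 8 mm thick, right of the fixture. Leave it.
There are look-alikes about, which are no part of the job. What is shaped like the shaft but red is not meant.

How it is judged:
On the way, in this order (a step that is already met when the one before it is completed fails the run):
1. the shaft lies in the vee and is pressed against the stop screw, with the strap still open (angle between the x axis of shaft and the x axis of fixture, either way round below 0.04 rad and y of shaft in the frame of fixture between -0.002 and 0.002 m and z of shaft in the frame of fixture below 0.0412 m and value of joint telltale above 0.0035 m and contact force between shaft and stop_bracket above 3 N and value of joint strap above 0.5 rad), for 0.15 s.
2. the strap is down and hooked (value of joint strap below 0.02 rad and value of joint hook below 0.03 rad), for 0.2 s.
At the end, for the whole second after the job is handed in: Shaft at rest in the vee (within 0.04 rad of its line, 2 mm sideways and at most 2 mm above its seat), end within 1.5 mm of the stop face (tell-tale above 0.0035 m); strap below 0.02 rad with the hook back over it (below 0.03 rad), and the shoe pressing the shaft with more than 4 N (all of step 2 and angle between the x axis of shaft and the x axis of fixture, either way round below 0.04 rad and y of shaft in the frame of fixture between -0.002 and 0.002 m and z of shaft in the frame of fixture below 0.0412 m and value of joint telltale above 0.0035 m and contact force between shoe and shaft above 4 N and linear speed of shaft below 0.02 m/s); the robot touches nothing.
It fails at once if the stop screw is rammed: the shaft presses on it with more than 25 N (contact force between shaft and stop_bracket above 25 N).
It fails at once if the strap or fixture is forced: the fingers press on it with more than 30 N (contact force between the fingers and fixture above 30 N).
It fails at once if the shaft is dropped or rammed into the fixture: it strikes it with more than 60 N (contact force between shaft and fixture above 60 N).
It fails at once if a bystander is moved by more than 20 mm (distance of any of center_punch, marker, oilstone, wrench_17 from where it was at the start of the episode above 0.02 m).
It also fails if it takes over 72 s, if anything falls off the work surface, if the arm or the gripper's body presses on something with over 40 N, if the wrist force passes 120 N, or if a joint passes its speed limit or range.

## Working session

There is one attempt and no reset: what is moved stays moved. The work goes in short steps, Python scripts to look and compute and a shell command to move; the robot and the scene stay as the last step left them, time stands still between calls to the robot, and variables do not carry over. Pictures are saved under pics/ and viewed, and the job is handed in when it is done.

```bash
mkdir -p pics; ls
python3 - <<'E'
from plant import manip
import cv2
print(manip.state()); print(manip.grasp_offset)
for n in ("scene","side","wrist"):
    print(n, manip.camera_model(n)); cv2.imwrite(f"pics/a_{n}.png", manip.grab_frame(n))
E
```

```text
pics
{'time': 0.0, 'joint_pos': array([ 1.18197589e+00,  5.33183749e-02,  1.61425500e+00,  9.11761234e-06,
        1.47600490e+00, -1.18975411e-01]), 'joint_vel': array([-4.49595717e-04,  2.54364566e-05, -1.56579730e-03, -5.67623249e-04,
       -8.71892441e-04, -9.85794650e-04]), 'joint_efforts': array([ 4.92965264e-04, -3.93686628e+01, -3.70173705e+01, -9.13578810e-05,
        7.24778758e-03, -3.52950522e-06]), 'tool_pos': array([0.16636437, 0.60182182, 0.23011018]), 'tool_rot': array([-0.70000133,  0.70135875, -0.09529513,  0.09493625]), 'contact_force': array([0.26596975, 0.07444532, 0.18711741]), 'ft_torque': array([-0.03077827,  0.04005938,  0.02088061]), 'gripper_width': 1.0018137334133652}
-0.0187
scene {'fx': 458.6521125579043, 'fy': 458.6521125579043, 'cx': 325.41313168973454, 'cy': 202.94298857708912, 'rvec': array([ 0.96625311, -2.58130017,  0.92424536]), 'tvec': array([0.40913717, 0.32603828, 1.06293905])}
side {'fx': 372.87403072765073, 'fy': 372.87403072765073, 'cx': 325.9694229743935, 'cy': 203.53143060070863, 'rvec': array([ 2.05678565, -0.02047149,  0.04578165]), 'tvec': array([-0.5542154 ,  0.04477495,  1.09572399])}
wrist {'fx': 309.70691628693146, 'fy': 309.70691628693146, 'cx': 316.21980264107924, 'cy': 198.4963137162185, 'mount': array([[-2.06126866e-04,  9.61287238e-01,  2.75548186e-01,
        -6.90705142e-02],
       [ 6.29113530e-04, -2.75548013e-01,  9.61287104e-01,
        -1.42690554e-01],
       [ 9.99999781e-01,  3.71498190e-04, -5.47960959e-04,
        -1.20901875e-03],
       [ 0.00000000e+00,  0.00000000e+00,  0.00000000e+00,
         1.00000000e+00]])}
```

View pics/a_scene.png

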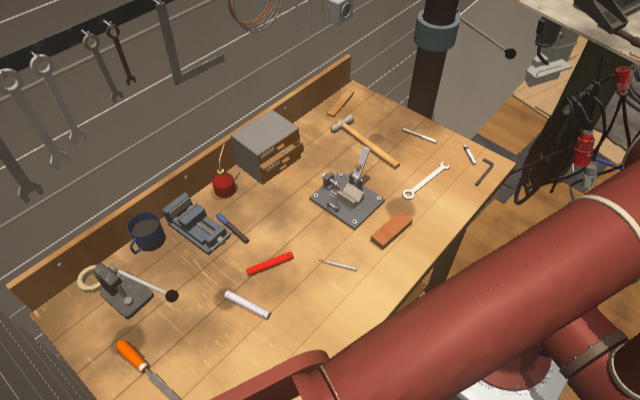

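View pics/a_side.png

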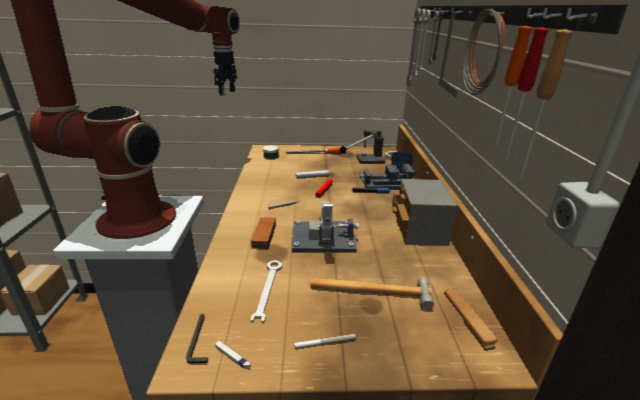

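View pics/a_wrist.png

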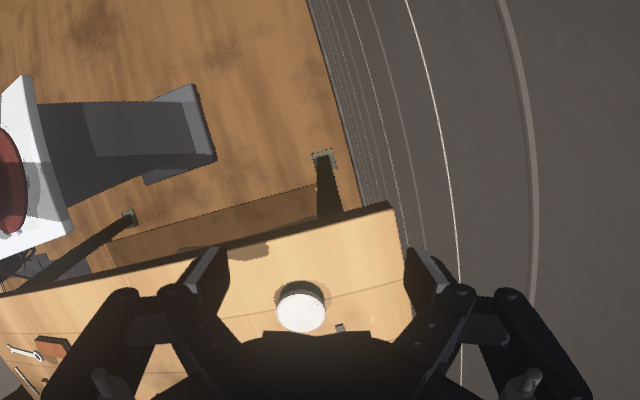

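Candidates: the grey cylinder at scene (247,304) / side (312,174), the red cylinder at scene (270,263), and the thin silver rod at scene (419,134) / side (325,341). The description points to the grey one. I'll enlarge it and measure.

```bash
cat > h.py <<'E'
import numpy as np, cv2
from plant import manip
from scipy.spatial.transform import Rotation as R
def cam(n):
    m=manip.camera_model(n); K=np.array([[m['fx'],0,m['cx']],[0,m['fy'],m['cy']],[0,0,1]])
    return K,R.from_rotvec(m['rvec']).as_matrix(),np.array(m['tvec'])
def ray(n,u,v,st=None):
    if n=='wrist':
        m=manip.camera_model(n); st=st or manip.state()
        d=np.array([u-m['cx'],v-m['cy']])/m['fx']; r=np.hypot(*d)
        c=np.array([*(np.sin(r)*d/max(r,1e-9)),np.cos(r)])
        T=tool(st)@m['mount']; return T[:3,3],T[:3,:3]@c
    K,Rm,t=cam(n); return -Rm.T@t, Rm.T@np.linalg.solve(K,[u,v,1])
def tool(st):
    q=st['tool_rot']; T=np.eye(4); T[:3,:3]=R.from_quat([q[1],q[2],q[3],q[0]]).as_matrix(); T[:3,3]=st['tool_pos']; return T
def onz(n,u,v,z,st=None):
    o,d=ray(n,u,v,st); return o+d*(z-o[2])/d[2]
def proj(n,P,st=None):
    P=np.atleast_2d(P)
    if n=='wrist':
        m=manip.camera_model(n); st=st or manip.state(); T=np.linalg.inv(tool(st)@m['mount'])
        c=P@T[:3,:3].T+T[:3,3]; th=np.arctan2(np.hypot(c[:,0],c[:,1]),c[:,2]); h=np.hypot(c[:,0],c[:,1])+1e-12
        return np.c_[m['cx']+m['fx']*th*c[:,0]/h, m['cy']+m['fx']*th*c[:,1]/h]
    K,Rm,t=cam(n); c=(P@Rm.T+t)@K.T; return c[:,:2]/c[:,2:]
def crop(img,u0,u1,v0,v1,k,f):
    cv2.imwrite(f,cv2.resize(img[v0:v1,u0:u1],None,fx=k,fy=k,interpolation=cv2.INTER_CUBIC))
E
python3 - <<'E'
from h import *
a=cv2.imread('pics/a_scene.png');b=cv2.imread('pics/a_side.png')
crop(a,200,300,240,330,6,'pics/b1.png'); crop(a,295,395,140,235,6,'pics/b2.png')
crop(b,250,380,160,260,6,'pics/b3.png')
for p in [(419,134)]: print(onz('scene',*p,0.005))
print(onz('side',325,341,.005),onz('scene',247,304,.01),onz('side',312,174,.01))
for n in('scene','side'):print(ray(n,0,0)[0])
E
```

```text
[ 0.54268276 -0.47015638  0.005     ]
[ 0.53682045 -0.46426522  0.005     ] [0.51481757 0.32183843 0.01      ] [0.51312628 0.31855659 0.01      ]
[0.03358701 0.58827719 1.02778182]
[ 0.50809452 -0.96595743  0.56439062]
```

View pics/b1.png

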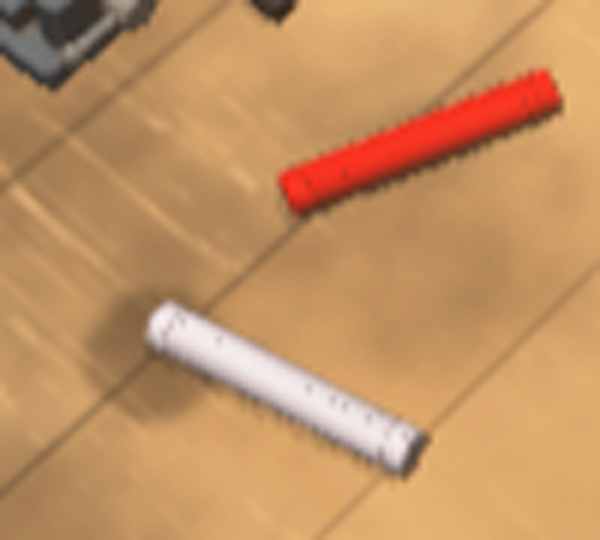

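View pics/b2.png

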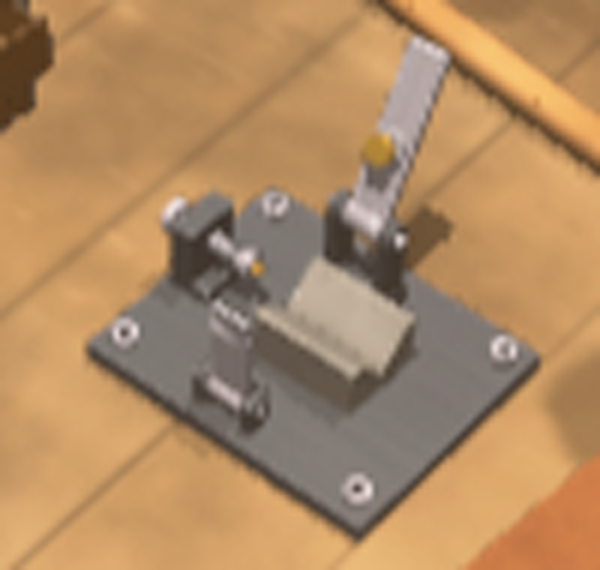

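View pics/b3.png

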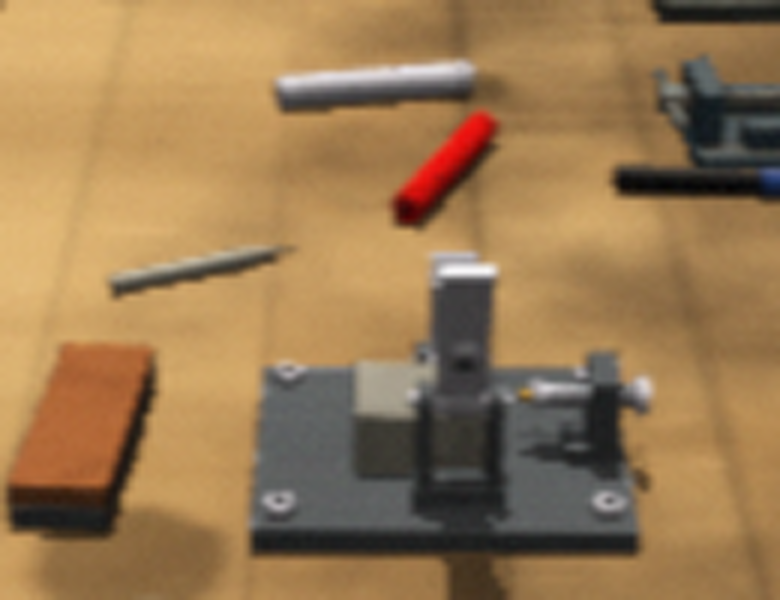

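The crop at scene (247,304) shows a grey-white cylinder with end grooves and a dark end face. It matches the shaft's size, so it's the one meant; the red twin is not. The fixture's stop is at the far side (world +x) and its hinge is at -y. Next I'll fit poses.

Run:
```python
from h import *
from scipy.optimize import least_squares
S=lambda x,y:(295+x/6,140+y/6); D=lambda x,y:(250+x/6,160+y/6)
obs=[('scene',S(90,346),(85,70,12)),('scene',S(360,527),(-85,70,12)),('scene',S(540,358),(-85,-70,12)),
('scene',S(415,318),(-30,-24,42)),('scene',S(350,380),(-30,24,42)),
('side',D(252,533),(-85,-70,12)),('side',D(638,533),(85,-70,12)),('side',D(262,368),(-85,70,12)),('side',D(355,365),(-30,24,42))]
def f(p,pr=0):
    c,s=np.cos(p[2]),np.sin(p[2]);r=[]
    for n,px,P in obs:
        P=np.array(P)/1e3; W=np.array([p[0]+c*P[0]-s*P[1],p[1]+s*P[0]+c*P[1],P[2]])
        r+=list(proj(n,W)[0]-px)
    return np.array(r)
s=least_squares(f,[.54,-.08,0],loss='soft_l1');print(s.x,np.round(f(s.x).reshape(-1,2),1))
T=lambda x,y:(200+x/6,240+y/6)
e=[onz('scene',*T(163,328),.01),onz('scene',*T(406,456),.01)]
e2=[onz('side',*D(280,92),.01),onz('side',*D(472,78),.01)]
for q in (e,e2): print(q,np.linalg.norm(q[0]-q[1]),(q[0]+q[1])/2,np.arctan2(*(q[0]-q[1])[[1,0]]))
print([onz('scene',*T(*p),.008) for p in((290,195),(555,90))])
```

```text
[ 0.5411218  -0.09883074  0.00210231] [[ 0.  -0.4]
 [ 1.1  0.6]
 [ 1.3 -0.9]
 [-2.1 -1.3]
 [-1.9 -1.8]
 [-1.9 -0.4]
 [-0.5 -0.5]
 [-1.2 -0.6]
 [ 2.3 -0.9]]
[array([0.57024139, 0.33671145, 0.01      ]), array([0.45449864, 0.31089311, 0.01      ])] 0.11858740286041185 [0.51237001 0.32380228 0.01      ] 0.21947335478156482
[array([0.45642716, 0.30495741, 0.01      ]), array([0.57593521, 0.32936105, 0.01      ])] 0.12197422414062366 [0.51618118 0.31715923 0.01      ] -2.9401611108132926
[array([0.57827064, 0.25878816, 0.008     ]), array([0.52971761, 0.1462452 , 0.008     ])]
```

```bash
python3 - <<'E'
from h import *
T=tool(manip.state());print(T.round(3), np.arctan2(T[1,0],T[0,0]))
E
python3 -m jog '{"offset":[[0.4,-0.4,0],[0.6,-0.58,-0.1],[0.6,-0.58,-0.1],[0.6,-0.58,-0.1],[0.6,-0.58,-0.1],[0.6,-0.58,-0.1],[0.6,-0.58,-0.1],[0.6,-0.58,-0.1],[0.6,-0.58,-0.1],[0.6,-0.58,-0.1],[0.26,-0.2,-0.1],[0,0,0]],"angular":[[0,0,0],[0,0,0],[0,0,0],[0,0,0],[0,0,0],[0,0,0],[0,0,0],[0,0,0],[0,0,0],[0,0,0],[0,0,0],[0,0,0]],"jaw":[85,85,85,85,85,85,85,85,85,85,85,85]}'
python3 - <<'E'
from h import *
st=manip.state(); im=manip.grab_frame('wrist'); cv2.imwrite('pics/c1.png',im)
import pickle; pickle.dump(st,open('c1.pkl','wb'))
print(st['tool_pos'],np.arctan2(*tool(st)[:2,0][::-1]))
E
```

```text
[[ 0.964 -0.001  0.267  0.166]
 [-0.267 -0.002  0.964  0.602]
 [-0.    -1.    -0.002  0.23 ]
 [ 0.     0.     0.     1.   ]] -0.2697813841967254
time: 1.35
tool_pos: [0.4703, 0.3098, 0.18]
tool_rot: [-0.7, 0.701, -0.097, 0.096]
contact_force: [-0.1, 0.3, 0.8]
gripper_width: 0.991
[0.47028602 0.309816   0.18004054] -0.27309046569453244
```

View pics/c1.png

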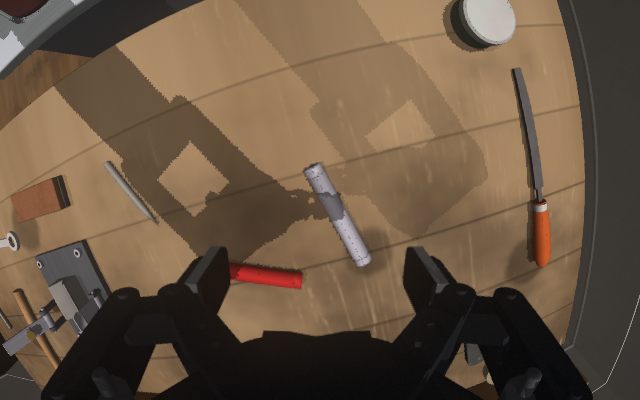

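The wrist view shows the shaft from (313,170) to (363,261). The red cylinder lies at (265,273), left of the grasp area.

Run:
```python
from h import *
import pickle; st=pickle.load(open('c1.pkl','rb'))
im=cv2.imread('pics/c1.png'); crop(im,285,385,150,280,4.6,'pics/c2.png')
# silhouette: bright & unsaturated fit
e=[onz('wrist',313.5,168,.012,st),onz('wrist',363.5,262,.012,st)]
print(e,np.linalg.norm(e[0]-e[1]),(e[0]+e[1])/2,np.arctan2(*(e[1]-e[0])[[1,0]]))
```

```text
[array([0.45700084, 0.30897994, 0.012     ]), array([0.57539961, 0.33441386, 0.012     ])] 0.1210997634903386 [0.51620023 0.3216969  0.012     ] 0.21160002544160494
```

View pics/c2.png

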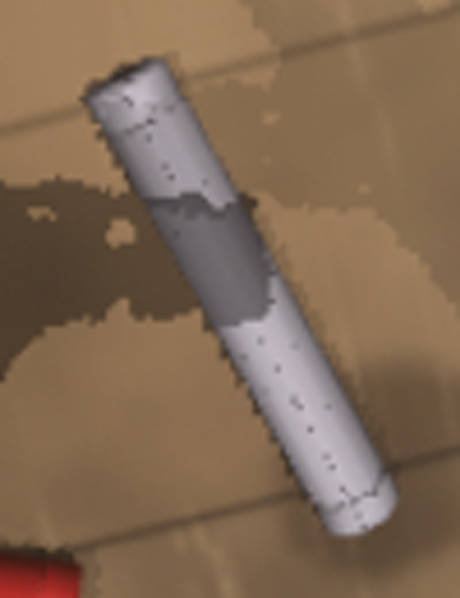

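```bash
python3 -m jog '{"offset":[[0.03,0.04,-0.2],[0,0,-0.4],[0,0,-0.5],[0,0,-0.5],[0,0,-0.5],[0,0,-0.4],[0,0,-0.3],[0,0,-0.2],[0,0,-0.2],[0,0,-0.1],[0,0,0],[0,0,0]],"angular":[[0,0,0.63],[0,0,1],[0,0,1],[0,0,1],[0,0,1],[0,0,0],[0,0,0],[0,0,0],[0,0,0],[0,0,0],[0,0,0],[0,0,0]],"jaw":[60,50,45,45,45,45,45,45,45,45,45,45]}'
python3 - <<'E'
from h import *
st=manip.state(); im=manip.grab_frame('wrist'); crop(im,160,480,100,400,2,'pics/d1.png')
print(st['tool_pos'],np.arctan2(*tool(st)[:2,0][::-1]))
E
```

```text
time: 2.6
tool_pos: [0.4716, 0.3136, 0.0169]
tool_rot: [0.703, -0.703, -0.076, 0.075]
contact_force: [-0.1, 0.7, -0.9]
gripper_width: 0.527
[0.47158181 0.31359149 0.01692179] 0.21495816233144396
```

View pics/d1.png

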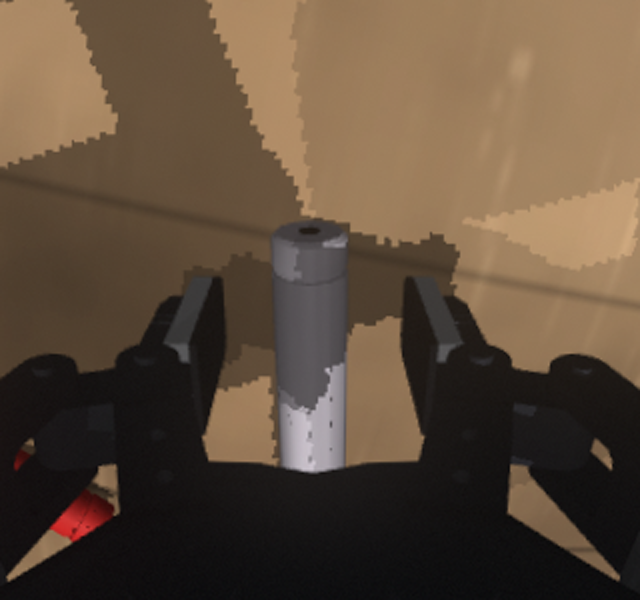

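Jaws straddle the shaft (d1 centre 312, parallel), so I'll go down and close.

```bash
python3 -m jog '{"offset":[[0,-0.01,-0.1],[0,0,-0.1],[0,0,-0.06],[0,0,0],[0,0,0],[0,0,0],[0,0,0],[0,0,0],[0,0,0],[0,0,0],[0,0,0],[0,0,0]],"angular":[[0,0,0],[0,0,0],[0,0,0],[0,0,0],[0,0,0],[0,0,0],[0,0,0],[0,0,0],[0,0,0],[0,0,0],[0,0,0],[0,0,0]],"jaw":[45,45,45,40,35,30,25,20,15,10,10,10]}'
```

```text
time: 3.85
tool_pos: [0.4713, 0.313, 0.0037]
tool_rot: [0.703, -0.703, -0.076, 0.076]
contact_force: [-1.0, -1.8, 4.1]
gripper_width: 0.208
```

```bash
python3 -m jog '{"offset":[[0,0,0],[0,0,0.1],[0,0,0.2],[0,0,0.4],[0,0,0.5],[0,0,0.5],[0,0,0.5],[0,0,0.3],[0,0,0],[0,0,0]],"angular":[[0,0,0],[0,0,0],[0,0,0],[0,0,0],[0,0,0],[0,0,0],[0,0,0],[0,0,0],[0,0,0],[0,0,0]],"jaw":[8,8,8,8,8,8,8,8,8,8]}'
python3 - <<'E'
from h import *
st=manip.state(); im=manip.grab_frame('wrist'); crop(im,160,480,100,400,2,'pics/e1.png')
im=manip.grab_frame('side'); crop(im,250,380,100,230,4,'pics/e2.png')
print(st)
E
```

```text
time: 4.85
tool_pos: [0.4705, 0.3126, 0.1274]
tool_rot: [-0.703, 0.703, 0.075, -0.076]
contact_force: [-0.2, 0.3, -3.1]
gripper_width: 0.209
{'time': 4.85, 'joint_pos': array([ 4.54667969e-01, -1.77359801e-03,  1.84710996e+00,  7.14558946e-05,
        1.29749379e+00, -1.33115583e+00]), 'joint_vel': array([-0.00099488,  0.0202834 ,  0.02314887, -0.0002988 ,  0.00495614,
       -0.00188491]), 'joint_efforts': array([-1.78219954e-03, -3.81698549e+01, -3.82273006e+01, -3.43048386e-02,
       -2.04947856e-01, -5.86626811e-04]), 'tool_pos': array([0.47052461, 0.31261639, 0.12743704]), 'tool_rot': array([-0.70289853,  0.7031505 ,  0.07545081, -0.0762902 ]), 'contact_force': array([-0.16344741,  0.32428036, -3.08021662]), 'ft_torque': array([-0.04093064,  0.13243679,  0.03138556]), 'gripper_width': 0.20900570704768823}
```

View pics/e1.png

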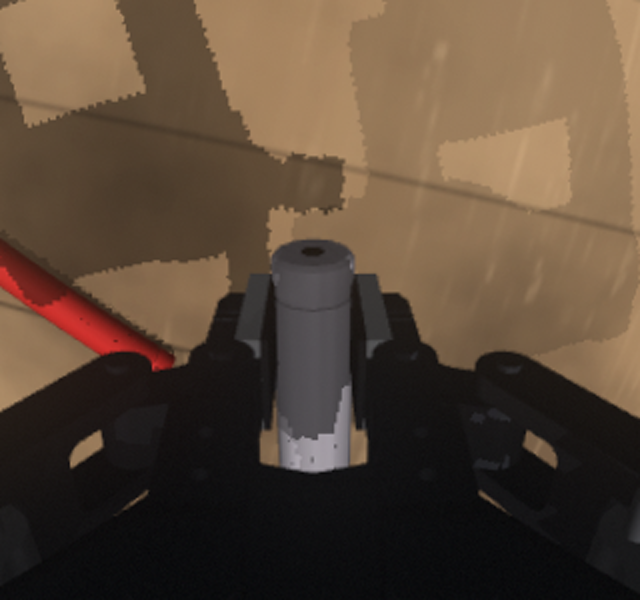

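View pics/e2.png

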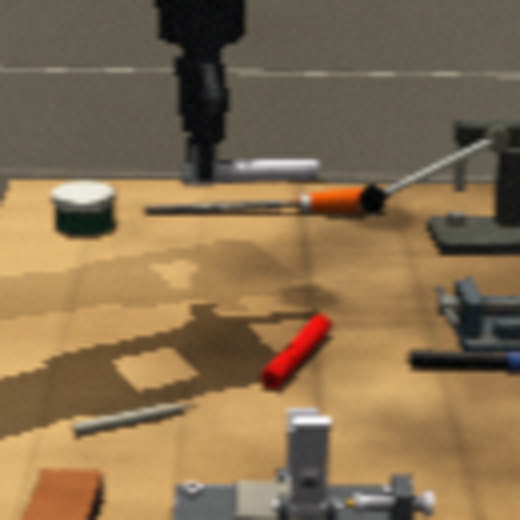

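```bash
python3 -m jog '{"offset":[[0,-0.3,0.1],[0.06,-0.7,0],[0,-0.8,0],[0,-0.8,0],[0,-0.8,0],[0,-0.8,0],[0,-0.8,0],[0,-0.8,0],[0,-0.8,0],[0,-0.8,0],[0,-0.6,0],[0,-0.2,0]],"angular":[[0,0,0],[0,0,-0.5],[0,0,-0.5],[0,0,-0.5],[0,0,-0.53],[0,0,0],[0,0,0],[0,0,0],[0,0,0],[0,0,0],[0,0,0],[0,0,0]],"jaw":[8,8,8,8,8,8,8,8,8,8,8,8]}'
python3 -m jog '{"offset":[[0,0,0],[0,0,0],[0,0,0]],"angular":[[0,0,0],[0,0,0],[0,0,0]],"jaw":[8,8,8]}'
python3 - <<'E'
from h import *
import pickle
st=manip.state(); pickle.dump(st,open('f.pkl','wb'))
for n in('wrist','scene','side'):
  im=manip.grab_frame(n); cv2.imwrite(f'pics/f_{n}.png',im)
crop(cv2.imread('pics/f_scene.png'),280,410,110,250,4.2,'pics/f2.png')
crop(cv2.imread('pics/f_side.png'),260,390,150,260,5,'pics/f3.png')
print(st['tool_pos'],np.arctan2(*tool(st)[:2,0][::-1]),st['contact_force'],st['ft_torque'])
E
```

```text
time: 6.15
tool_pos: [0.473, -0.1001, 0.1327]
tool_rot: [-0.707, 0.707, -0.001, -0.0]
contact_force: [0.6, 0.1, -4.1]
gripper_width: 0.206
time: 6.45
tool_pos: [0.4738, -0.096, 0.1329]
tool_rot: [0.707, -0.707, -0.001, 0.002]
contact_force: [0.3, -0.6, -3.8]
gripper_width: 0.203
[ 0.47382294 -0.09598502  0.13294561] 0.003947896627576394 [ 0.2706806  -0.5999197  -3.83511003] [ 0.03493825  0.15909276 -0.02179067]
```

View pics/f_wrist.png

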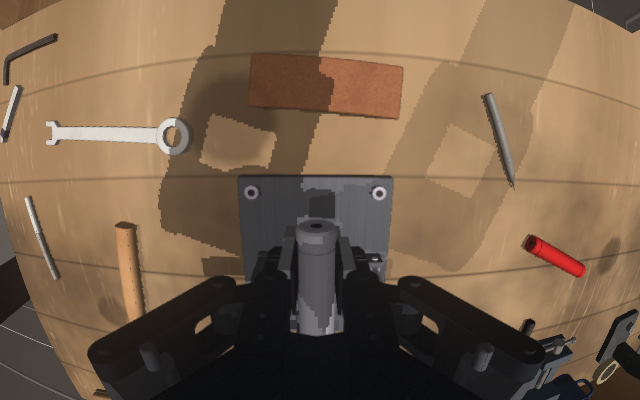

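View pics/f2.png

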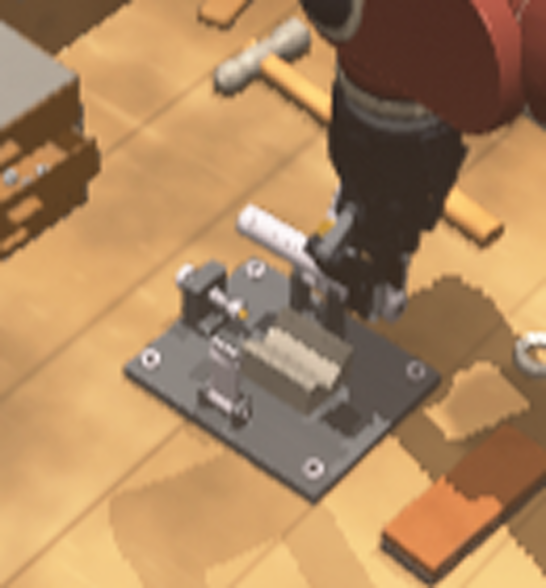

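View pics/f3.png

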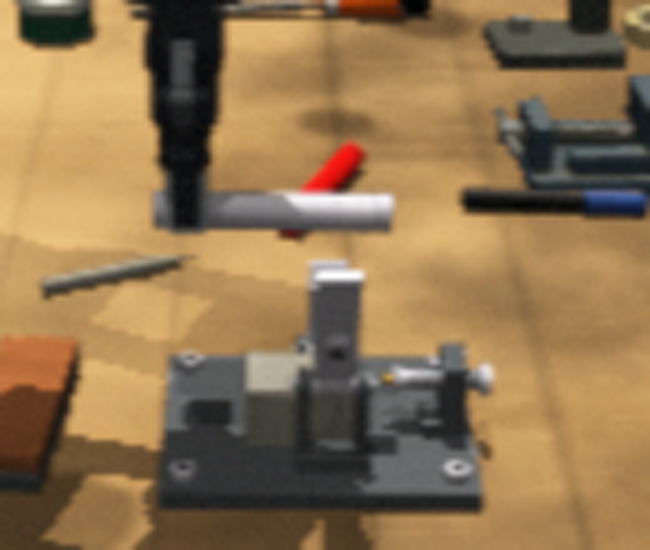

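Run:
```python
from h import *
import pickle
st=pickle.load(open('f.pkl','rb'))
for p in((237.5,177),(393,176.5)): print('corner',onz('wrist',*p,.012,st))
for p in((251,192.5),(379,193.5)): print('screw',onz('wrist',*p,.015,st))
print('shaft end', onz('wrist',317,226,.139,st), onz('wrist',317,226,.145,st))
# side view: shaft ends at plane y=-.098
D=lambda x,y:(260+x/5,150+y/5)
def ony(n,u,v,y):
    o,d=ray(n,u,v); return o+d*(y-o[1])/d[1]
for p in((155,211),(393,211)): print('side',ony('side',*D(*p),-.096))
for p in((240,192),(380,192),(240,229),(380,229)): print('edge',ony('side',*D(*p),-.096))
im=cv2.imread('pics/f_wrist.png'); crop(im,220,420,160,280,4,'pics/f4.png')
```

```text
corner [ 0.46026813 -0.16744626  0.012     ]
corner [ 0.45925977 -0.02938523  0.012     ]
screw [ 0.47371255 -0.15508273  0.015     ]
screw [ 0.47416049 -0.04197529  0.015     ]
shaft end [ 0.45705841 -0.09713716  0.139     ] [ 0.45475116 -0.09716249  0.145     ]
side [ 0.45747447 -0.096       0.13724451]
side [ 0.58101273 -0.096       0.13811516]
edge [ 0.50144254 -0.096       0.14847398]
edge [ 0.57383428 -0.096       0.14901534]
edge [ 0.50147141 -0.096       0.12710243]
edge [ 0.57461607 -0.096       0.12758778]
```

View pics/f4.png

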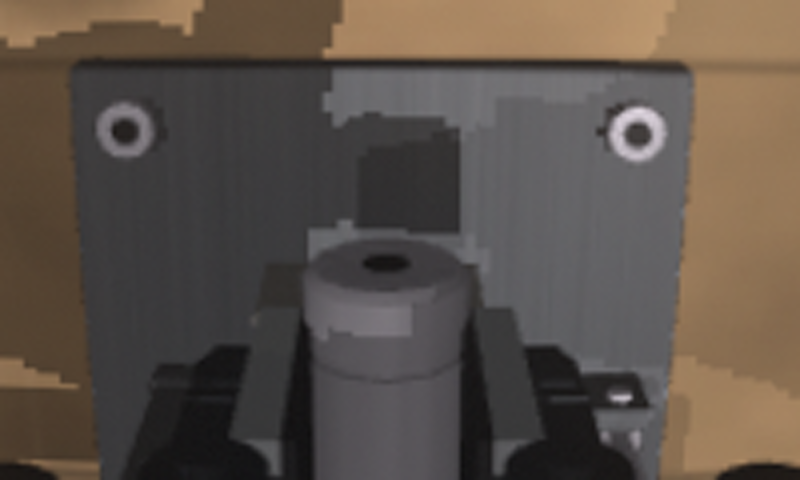

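Run:
```python
from h import *
D=lambda x,y:(260+x/5,150+y/5)
def ony(n,u,v,y):
    o,d=ray(n,u,v); return o+d*(y-o[1])/d[1]
for nm,p,y in(('blk-30',(247,385),-.1225),('strapL',(310,340),-.16),('strapR',(363,340),-.16),('plateL -85',(160,497),-.1685),('plateR 85',(481,497),-.1685),('pin',(382,379),-.0985),('face',(396,378),-.0985),('brkL',(440,379),-.105),('brkR',(466,379),-.105)):print(nm,ony('side',*D(*p),y))
```

```text
blk-30 [ 0.5054957  -0.1225      0.04812968]
strapL [ 0.53696339 -0.16        0.09747122]
strapR [ 0.56347276 -0.16        0.09757722]
plateL -85 [ 0.4609997  -0.1685      0.00853317]
plateR 85 [ 0.62733783 -0.1685      0.00852762]
pin [ 0.57884975 -0.0985      0.03747443]
face [ 0.58646438 -0.0985      0.03813357]
brkL [ 0.60976524 -0.105       0.04151803]
brkR [ 0.6238871  -0.105       0.04156084]
```

Run:
```python
from h import *
a=cv2.imread('pics/a_scene.png');b=cv2.imread('pics/a_side.png')
crop(a,315,375,155,220,10,'pics/g1.png'); crop(b,285,365,195,260,10,'pics/g2.png')
```

```text
(no output)
```

View pics/g1.png

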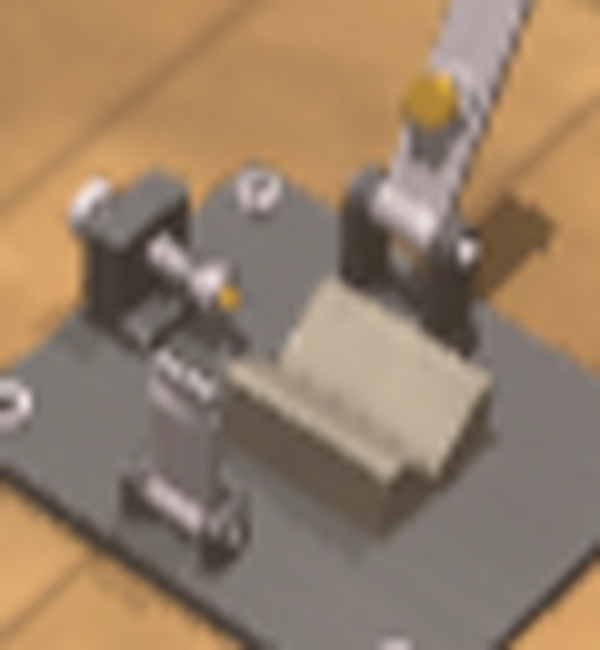

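View pics/g2.png

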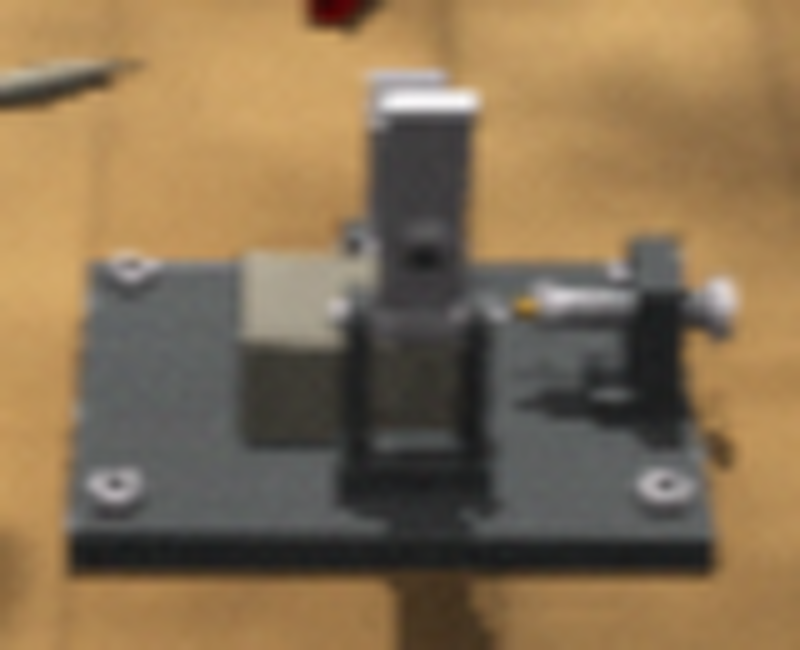

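Run:
```python
from h import *
from scipy.optimize import least_squares
S=lambda x,y:(315+x/10,155+y/10); D=lambda x,y:(285+x/10,195+y/10)
obs=[('scene',S(490,378),(-30,-24,42)),('scene',S(325,281),(30,-24,42)),('scene',S(230,367),(30,24,42)),('scene',S(383,476),(-30,24,42)),('scene',S(380,538),(-30,24,12)),('scene',S(405,212),(16,-42,62)),
('side',D(243,345),(-30,-24,42)),('side',D(243,443),(-30,-24,12)),('side',D(247,255),(-30,24,42)),('side',D(413,310),(16,-42,62))]
def f(p):
    c,s=np.cos(p[2]),np.sin(p[2]);r=[]
    for n,px,P in obs:
        P=np.array(P)/1e3; W=np.array([p[0]+c*P[0]-s*P[1],p[1]+s*P[0]+c*P[1],P[2]])
        r+=list(proj(n,W)[0]-px)
    return np.array(r)
s=least_squares(f,[.54,-.08,0],loss='soft_l1');print(s.x,np.round(f(s.x).reshape(-1,2),1))
for n in('scene','side'):
    k=[i for i,o in enumerate(obs) if o[0]==n]
    g=lambda p:f(p).reshape(-1,2)[k].ravel()
    s=least_squares(lambda q:g([q[0],q[1],.002]),[.54,-.09]);print(n,s.x)
```

```text
[ 0.5347598  -0.09999563  0.00199826] [[ 0.1 -0.3]
 [ 0.2 -0.9]
 [-1.   0. ]
 [ 0.2 -0.2]
 [-0.   0.3]
 [ 0.2  0.2]
 [-0.2 -0.2]
 [-0.2 -0.5]
 [-0.5 -0.4]
 [ 0.6  0.4]]
scene [ 0.53436281 -0.09970055]
side [ 0.53489449 -0.10081306]
```

Fitting on the block itself puts the fixture at (0.535, -0.100), yaw about 0.002. The base plate is offset 9 mm in x, which explains the earlier disagreement. The shaft middle is now at fixture x ≈ -16, so I'll shift by -6 mm in x and -4 mm in y, then descend.

```bash
python3 -m jog '{"offset":[[-0.06,-0.04,0],[-0.06,-0.04,0],[0,0,-0.2],[0,0,-0.3],[0,0,-0.3],[0,0,-0.3],[0,0,-0.2],[0,0,-0.1],[0,0,0],[0,0,0],[0,0,0]],"angular":[[0,0,0],[0,0,0],[0,0,0],[0,0,0],[0,0,0],[0,0,0],[0,0,0],[0,0,0],[0,0,0],[0,0,0],[0,0,0]],"jaw":[8,8,8,8,8,8,8,8,8,8,8]}'
python3 - <<'E'
from h import *
st=manip.state()
a=manip.grab_frame('scene');b=manip.grab_frame('side')
crop(a,300,400,125,225,6,'pics/i1.png'); crop(b,275,375,180,260,8,'pics/i2.png')
print(st['tool_pos'],st['contact_force'],st['ft_torque'],np.arctan2(*tool(st)[:2,0][::-1]))
E
```

```text
time: 7.7
tool_pos: [0.4688, -0.1014, 0.0642]
tool_rot: [-0.707, 0.707, 0.001, -0.0]
contact_force: [-0.5, 0.1, -3.1]
gripper_width: 0.205
[ 0.46879867 -0.10138286  0.0641754 ] [-0.49429834  0.06609849 -3.06293744] [0.00689972 0.13345051 0.02671532] 0.002463566772701122
```

View pics/i1.png

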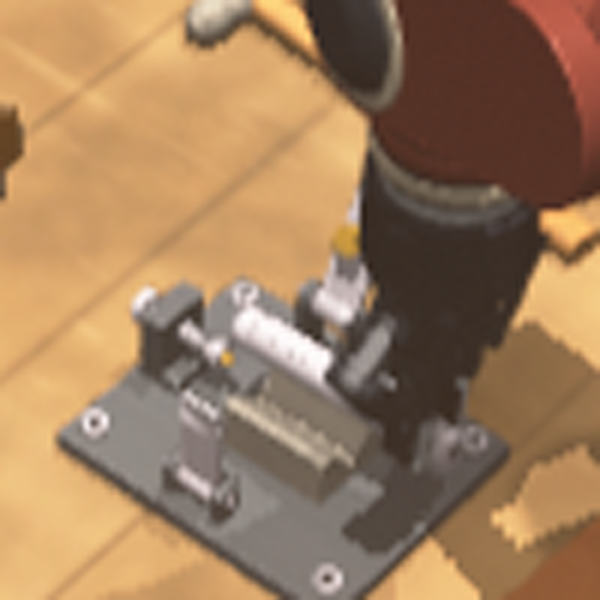

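View pics/i2.png

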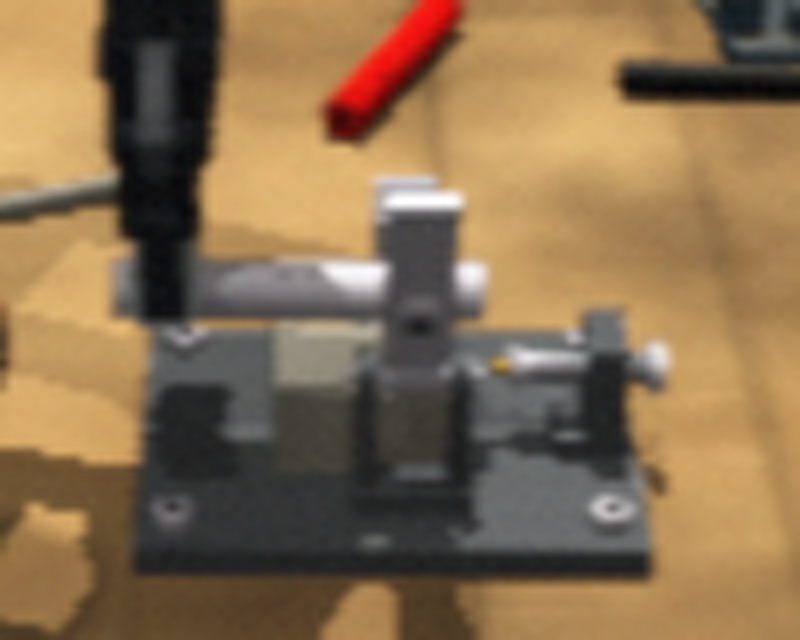

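```bash
python3 -m jog '{"offset":[[-0.04,0.02,0],[0,0,-0.1],[0,0,-0.1],[0,0,-0.1],[0,0,-0.1],[0,0,-0.06],[0,0,-0.04],[0,0,0],[0,0,0]],"angular":[[0,0,0],[0,0,0],[0,0,0],[0,0,0],[0,0,0],[0,0,0],[0,0,0],[0,0,0],[0,0,0]],"jaw":[8,8,8,8,8,8,8,8,8]}'
python3 - <<'E'
from h import *
st=manip.state()
print(st['tool_pos'],st['contact_force'],st['ft_torque'])
E
```

```text
time: 8.7
tool_pos: [0.4662, -0.1002, 0.0384]
tool_rot: [-0.707, 0.707, 0.001, -0.001]
contact_force: [-0.3, 0.1, -2.9]
gripper_width: 0.202
[ 0.4662269  -0.10018083  0.03842013] [-0.33425874  0.14289988 -2.93920671] [ 0.00473353  0.15128427 -0.01456156]
```

```bash
python3 -m jog '{"offset":[[0,0,-0.02],[0,0,-0.02],[0,0,-0.02],[0,0,0]],"angular":[[0,0,0],[0,0,0],[0,0,0],[0,0,0]],"jaw":[8,8,8,8]}'
python3 -m jog '{"offset":[[0,0,-0.02],[0,0,0]],"angular":[[0,0,0],[0,0,0]],"jaw":[8,8]}'
```

```text
time: 9.1
tool_pos: [0.4659, -0.1001, 0.0351]
tool_rot: [0.707, -0.707, -0.001, 0.001]
contact_force: [0.1, -0.5, -3.9]
gripper_width: 0.205
time: 9.3
tool_pos: [0.466, -0.1001, 0.0342]
tool_rot: [-0.707, 0.707, 0.001, -0.001]
contact_force: [0.1, 0.3, -4.0]
gripper_width: 0.206
```

```bash
python3 -m jog '{"offset":[[0,0,-0.02],[0,0,0]],"angular":[[0,0,0],[0,0,0]],"jaw":[8,8]}'
python3 -m jog '{"offset":[[0,0,-0.015],[0,0,0]],"angular":[[0,0,0],[0,0,0]],"jaw":[8,8]}'
python3 -c "
from h import *
st=manip.state();print(st['contact_force'],st['ft_torque'],st['tool_pos'])"
```

```text
time: 9.5
tool_pos: [0.4662, -0.1001, 0.0334]
tool_rot: [0.707, -0.707, -0.001, 0.001]
contact_force: [-0.1, 0.7, -1.1]
gripper_width: 0.207
time: 9.7
tool_pos: [0.4663, -0.1001, 0.0329]
tool_rot: [0.707, -0.707, -0.001, 0.001]
contact_force: [-1.5, 1.4, 1.1]
gripper_width: 0.209
[-1.46504303  1.36397391  1.08334157] [0.20075209 0.22466058 0.04093816] [ 0.46629801 -0.10009688  0.03293091]
```

```bash
python3 -m jog '{"offset":[[0,0.01,0],[0,0,0]],"angular":[[0,0,0],[0,0,0]],"jaw":[8,8]}'
python3 -c "
from h import *
st=manip.state();print(st['contact_force'],st['ft_torque'],st['tool_pos'])"
python3 -m jog '{"offset":[[0,0,-0.01],[0,0,0]],"angular":[[0,0,0],[0,0,0]],"jaw":[8,8]}'
python3 -c "
from h import *
st=manip.state();print(st['contact_force'],st['ft_torque'],st['tool_pos'])
b=manip.grab_frame('side');crop(b,275,375,180,260,8,'pics/j2.png')
b=manip.grab_frame('scene');crop(b,300,400,125,225,6,'pics/j1.png')"
```

```text
time: 9.9
tool_pos: [0.4663, -0.0999, 0.0328]
tool_rot: [-0.707, 0.707, 0.001, -0.001]
contact_force: [-1.4, 0.3, 0.0]
gripper_width: 0.204
[-1.39495389  0.29686512  0.01284241] [-0.0599466   0.15815697 -0.08299756] [ 0.46634871 -0.09988832  0.03282431]
time: 10.1
tool_pos: [0.4664, -0.0998, 0.0324]
tool_rot: [-0.707, 0.707, 0.001, -0.001]
contact_force: [-1.3, -0.6, 2.1]
gripper_width: 0.204
[-1.29607894 -0.56771025  2.12275109] [-0.06663578  0.205304   -0.09110639] [ 0.46638006 -0.09976716  0.0323624 ]
```

View pics/j2.png

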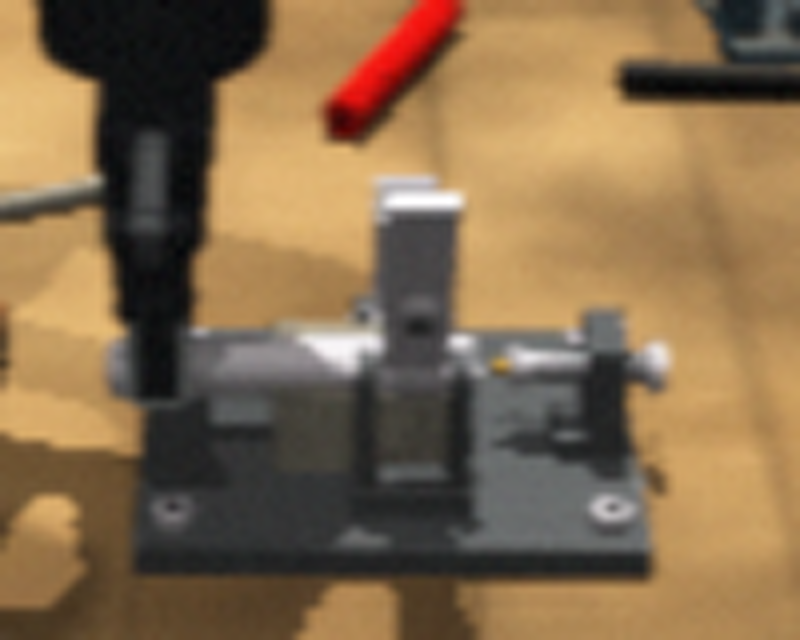

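View pics/j1.png

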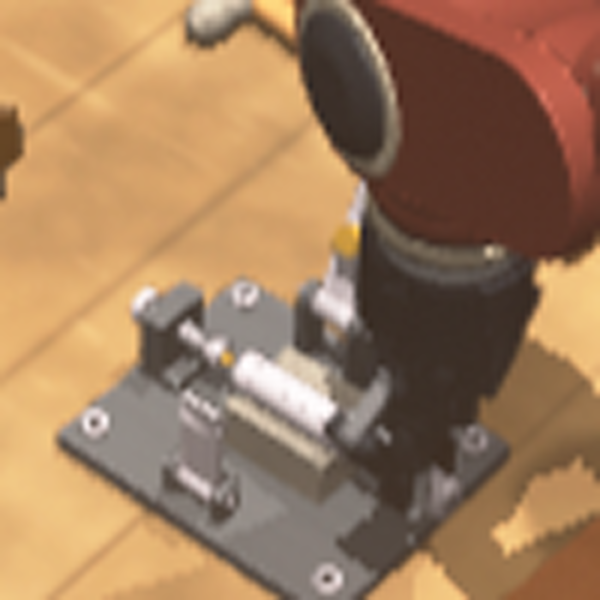

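Seated: the shaft lies in the vee with its end just short of the brass pin (j2 ~478 vs 490). I'll push along +x in small steps.

```bash
python3 -m jog '{"offset":[[0.02,0,0],[0.02,0,0],[0.02,0,0],[0.02,0,0],[0,0,0]],"angular":[[0,0,0],[0,0,0],[0,0,0],[0,0,0],[0,0,0]],"jaw":[8,8,8,8,8]}'
python3 -c "
from h import *
st=manip.state();print(st['contact_force'],st['ft_torque'],st['tool_pos'])
b=manip.grab_frame('scene');crop(b,310,360,160,200,12,'pics/k1.png')"
```

```text
time: 10.7
tool_pos: [0.4682, -0.0996, 0.0317]
tool_rot: [0.707, -0.707, 0.001, 0.003]
contact_force: [-8.8, 0.0, 6.4]
gripper_width: 0.206
[-8.77822581e+00  4.94714993e-03  6.39114952e+00] [-0.09119901  1.33486783 -0.07725874] [ 0.46817155 -0.09959625  0.0317241 ]
```

View pics/k1.png

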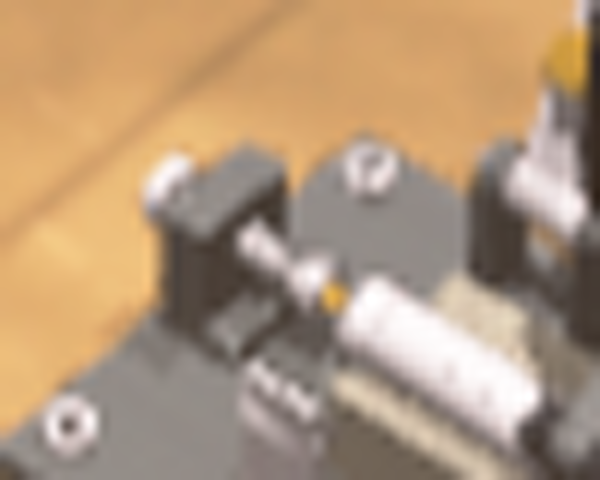

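Fx is -8.8 N while the pin still stands out, so this is friction from the downward load in the vee and not the stop. I'll relieve the vertical load first.

```bash
python3 -m jog '{"offset":[[0,0,0.01],[0,0,0.01],[0,0,0]],"angular":[[0,0,0],[0,0,0],[0,0,0]],"jaw":[8,8,8]}'
python3 -c "
from h import *
st=manip.state();print(st['contact_force'],st['ft_torque'],st['tool_pos'])"
python3 -m jog '{"offset":[[0,0,0.01],[0,0,0]],"angular":[[0,0,0],[0,0,0]],"jaw":[8,8]}'
python3 -c "
from h import *
st=manip.state();print(st['contact_force'],st['ft_torque'],st['tool_pos'])"
```

```text
time: 11.05
tool_pos: [0.4695, -0.0996, 0.0326]
tool_rot: [-0.707, 0.707, 0.0, -0.001]
contact_force: [-3.0, -0.7, 0.2]
gripper_width: 0.206
[-3.03081279 -0.68632768  0.15637165] [-0.18392561  0.43187343 -0.12804078] [ 0.46948136 -0.09964672  0.03261178]
time: 11.25
tool_pos: [0.4701, -0.0997, 0.0333]
tool_rot: [-0.707, 0.707, 0.001, -0.001]
contact_force: [-0.4, -1.4, -1.8]
gripper_width: 0.205
[-0.44430439 -1.42381779 -1.82554493] [-0.23277576  0.24658511 -0.06113563] [ 0.47011493 -0.09968934  0.03331757]
```

```bash
python3 -m jog '{"offset":[[0.02,-0.006,0],[0.02,0,0],[0.02,0,0],[0,0,0]],"angular":[[0,0,0],[0,0,0],[0,0,0],[0,0,0]],"jaw":[8,8,8,8]}'
python3 -c "
from h import *
st=manip.state();print(st['contact_force'],st['ft_torque'],st['tool_pos'])
b=manip.grab_frame('scene');crop(b,310,360,160,200,12,'pics/k2.png')"
```

```text
time: 11.65
tool_pos: [0.4734, -0.0999, 0.0335]
tool_rot: [0.707, -0.707, -0.001, 0.001]
contact_force: [0.0, -0.3, -3.4]
gripper_width: 0.208
[ 0.0324354  -0.33582381 -3.38655573] [-0.12970133  0.11137609 -0.04339465] [ 0.47335548 -0.09989055  0.03354381]
```

View pics/k2.png

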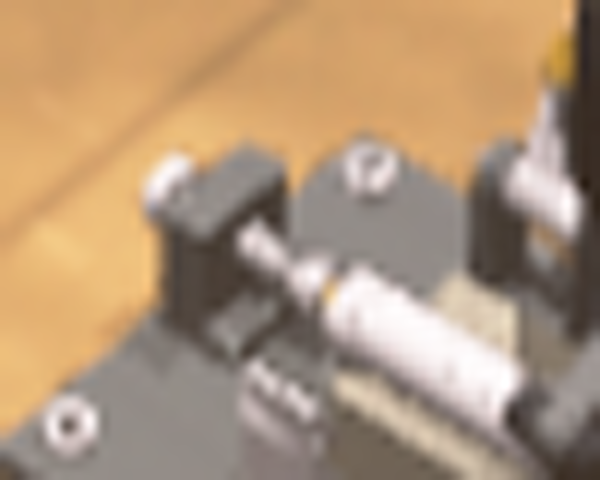

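```bash
python3 -m jog '{"offset":[[0.02,0,0],[0.01,0,0],[0,0,0]],"angular":[[0,0,0],[0,0,0],[0,0,0]],"jaw":[8,8,8]}'
python3 -m jog '{"offset":[[0.01,0,-0.002],[0,0,0]],"angular":[[0,0,0],[0,0,0]],"jaw":[8,8]}'
python3 -m jog '{"offset":[[0.01,0,-0.002],[0,0,0]],"angular":[[0,0,0],[0,0,0]],"jaw":[8,8]}'
```

```text
time: 12.0
tool_pos: [0.4746, -0.0999, 0.0335]
tool_rot: [0.707, -0.707, -0.001, 0.001]
contact_force: [-1.1, -0.6, -3.0]
gripper_width: 0.204
time: 12.2
tool_pos: [0.475, -0.0999, 0.0334]
tool_rot: [0.707, -0.707, -0.001, 0.001]
contact_force: [-2.6, -0.0, -2.4]
gripper_width: 0.204
time: 12.4
tool_pos: [0.4754, -0.0998, 0.0333]
tool_rot: [0.707, -0.707, -0.001, 0.001]
contact_force: [-3.0, -0.7, -2.0]
gripper_width: 0.206
```

```bash
python3 -m jog '{"offset":[[0.01,0,0],[0,0,0]],"angular":[[0,0,0],[0,0,0]],"jaw":[8,8]}'
python3 -m jog '{"offset":[[0.01,0,0],[0,0,0]],"angular":[[0,0,0],[0,0,0]],"jaw":[8,8]}'
python3 -c "
from h import *
st=manip.state();print(st['contact_force'],st['ft_torque'],st['tool_pos'])
b=manip.grab_frame('scene');crop(b,310,360,160,200,12,'pics/k3.png')
b=manip.grab_frame('side');crop(b,275,375,180,260,8,'pics/k4.png')"
```

```text
time: 12.6
tool_pos: [0.4761, -0.0999, 0.0333]
tool_rot: [0.707, -0.707, -0.001, 0.001]
contact_force: [-1.5, 0.7, -1.8]
gripper_width: 0.208
time: 12.8
tool_pos: [0.4767, -0.0999, 0.0334]
tool_rot: [0.707, -0.707, -0.001, 0.001]
contact_force: [-1.2, 0.5, -2.1]
gripper_width: 0.206
[-1.1728356   0.50268498 -2.05532748] [-0.02754659  0.21099716 -0.08202345] [ 0.47672817 -0.09989642  0.03338226]
```

View pics/k3.png

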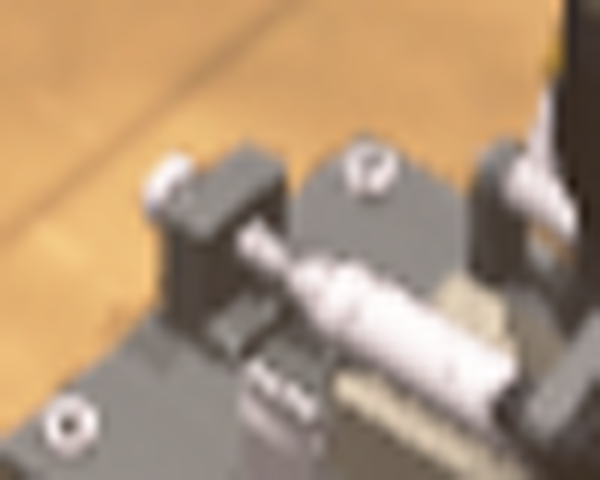

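View pics/k4.png

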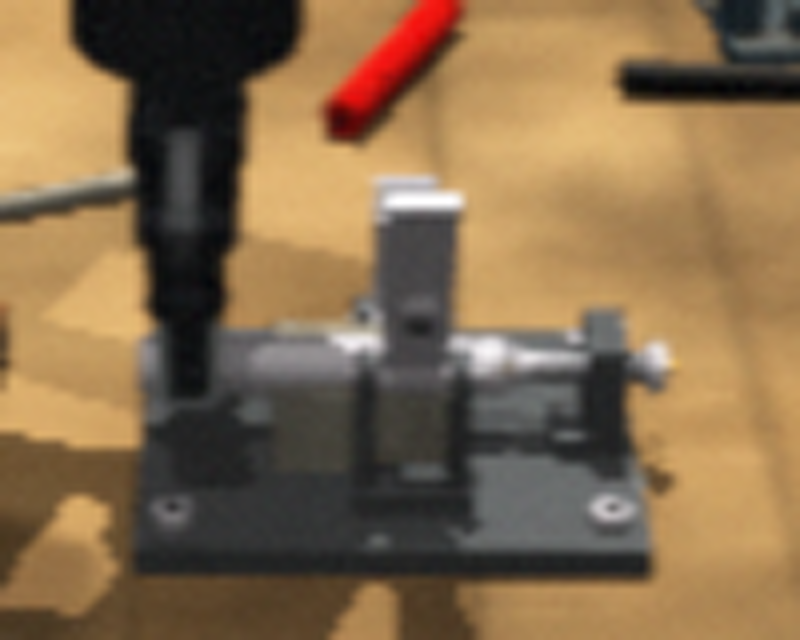

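The pin is almost in and its tail is starting to show (k4 at 675,365). I'll keep going in 0.5 mm steps.

```bash
python3 -m jog '{"offset":[[0.01,0,0],[0,0,0]],"angular":[[0,0,0],[0,0,0]],"jaw":[8,8]}'
python3 -m jog '{"offset":[[0.01,0,0],[0,0,0]],"angular":[[0,0,0],[0,0,0]],"jaw":[8,8]}'
```

```text
time: 13.1
tool_pos: [0.4771, -0.0999, 0.0334]
tool_rot: [0.707, -0.707, -0.001, 0.001]
contact_force: [-2.1, 0.5, -1.6]
gripper_width: 0.209
time: 13.3
tool_pos: [0.4776, -0.0999, 0.0333]
tool_rot: [0.707, -0.707, -0.001, 0.001]
contact_force: [-2.2, -0.4, -2.3]
gripper_width: 0.205
```

```bash
python3 -m jog '{"offset":[[0.01,0,0],[0,0,0]],"angular":[[0,0,0],[0,0,0]],"jaw":[8,8]}'
python3 -m jog '{"offset":[[0.01,0,0],[0,0,0]],"angular":[[0,0,0],[0,0,0]],"jaw":[8,8]}'
```

```text
time: 13.5
tool_pos: [0.4781, -0.0999, 0.0333]
tool_rot: [0.707, -0.707, -0.001, 0.001]
contact_force: [-2.0, -0.4, -1.8]
gripper_width: 0.21
time: 13.7
tool_pos: [0.4784, -0.0999, 0.0333]
tool_rot: [0.707, -0.707, -0.001, 0.001]
contact_force: [-2.8, -0.4, -0.9]
gripper_width: 0.206
```

```bash
python3 -m jog '{"offset":[[0.01,0,0],[0,0,0]],"angular":[[0,0,0],[0,0,0]],"jaw":[8,8]}'
python3 -m jog '{"offset":[[0.01,0,0],[0,0,0]],"angular":[[0,0,0],[0,0,0]],"jaw":[8,8]}'
```

```text
time: 13.9
tool_pos: [0.4784, -0.0999, 0.0332]
tool_rot: [0.707, -0.707, -0.0, 0.002]
contact_force: [-5.5, -0.2, 0.9]
gripper_width: 0.207
time: 14.1
tool_pos: [0.4784, -0.0998, 0.0331]
tool_rot: [0.707, -0.707, 0.0, 0.002]
contact_force: [-6.3, 0.3, 2.7]
gripper_width: 0.206
```

Hard stop at x = 0.4784. I'll add about 1 mm of preload and hold.

```bash
python3 -m jog '{"offset":[[0.01,0,0.004],[0.01,0,0.004],[0.01,0,0],[0,0,0],[0,0,0]],"angular":[[0,0,0],[0,0,0],[0,0,0],[0,0,0],[0,0,0]],"jaw":[8,8,8,8,8]}'
python3 -c "
from h import *
st=manip.state();print(st['contact_force'],st['ft_torque'],st['tool_pos'])
b=manip.grab_frame('scene');crop(b,310,360,160,200,12,'pics/l1.png')
b=manip.grab_frame('side');crop(b,315,375,210,250,12,'pics/l2.png')"
```

```text
time: 14.6
tool_pos: [0.4784, -0.0998, 0.033]
tool_rot: [0.707, -0.707, 0.002, 0.003]
contact_force: [-11.1, -0.6, 3.3]
gripper_width: 0.204
[-11.10247447  -0.62379378   3.28278779] [-0.10954747  1.85261082 -0.13350797] [ 0.47844456 -0.09977284  0.03304589]
```

View pics/l1.png

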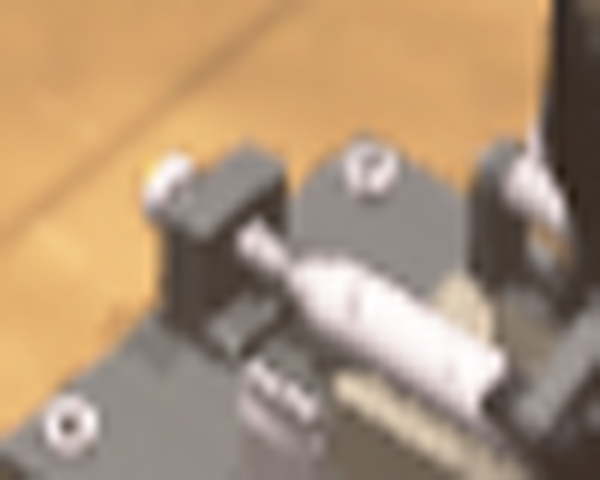

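View pics/l2.png

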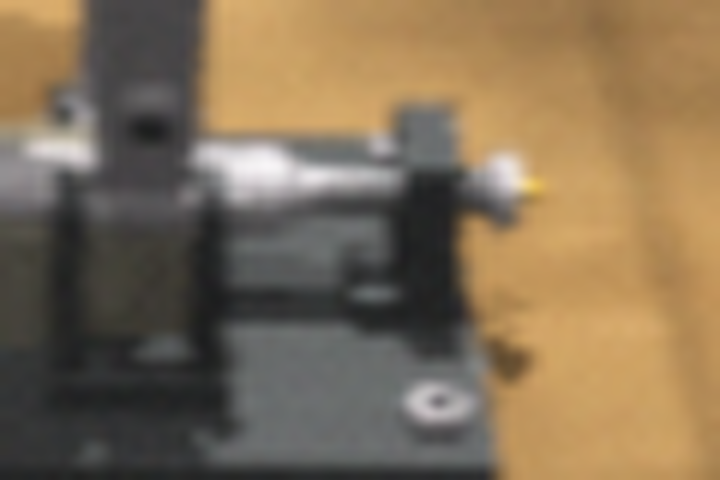

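Tail is out (l2 at 540,187) and Fx ≈ -11 N. Holding.

```bash
python3 -m jog '{"offset":[[0,0,0],[0,0,0],[0,0,0],[0,0,0],[0,0,0],[0,0,0]],"angular":[[0,0,0],[0,0,0],[0,0,0],[0,0,0],[0,0,0],[0,0,0]],"jaw":[8,8,8,8,8,8]}'
python3 -m jog '{"offset":[[-0.015,0,0],[-0.015,0,0],[0,0,0]],"angular":[[0,0,0],[0,0,0],[0,0,0]],"jaw":[8,8,8]}'
```

```text
time: 15.3
tool_pos: [0.4785, -0.0998, 0.0331]
tool_rot: [0.707, -0.707, 0.002, 0.003]
contact_force: [-11.0, -1.2, 4.8]
gripper_width: 0.207
time: 15.6
tool_pos: [0.4785, -0.0998, 0.0332]
tool_rot: [0.707, -0.707, 0.0, 0.002]
contact_force: [-5.4, 0.8, 0.2]
gripper_width: 0.206
```

```bash
python3 -m jog '{"offset":[[0,0,0],[0,0,0],[0,0,0],[0,0,0],[0,0,0],[0,0,0.05],[0,0,0.2],[0,0,0.4],[0,0,0.6],[0,0,0.6],[0,0,0.6],[0,0,0.4]],"angular":[[0,0,0],[0,0,0],[0,0,0],[0,0,0],[0,0,0],[0,0,0],[0,0,0],[0,0,0],[0,0,0],[0,0,0],[0,0,0],[0,0,0]],"jaw":[24,28,34,40,45,45,45,45,45,45,45,45]}'
python3 -c "
from h import *
b=manip.grab_frame('scene');crop(b,295,395,130,230,6,'pics/m1.png')
b=manip.grab_frame('side');crop(b,285,375,190,250,8,'pics/m2.png');print(manip.state()['tool_pos'])"
```

```text
time: 16.8
tool_pos: [0.4806, -0.1003, 0.1799]
tool_rot: [-0.707, 0.708, 0.002, 0.001]
contact_force: [-0.2, -0.2, 0.4]
gripper_width: 0.531
[ 0.48190375 -0.10076437  0.18107761]
```

View pics/m1.png

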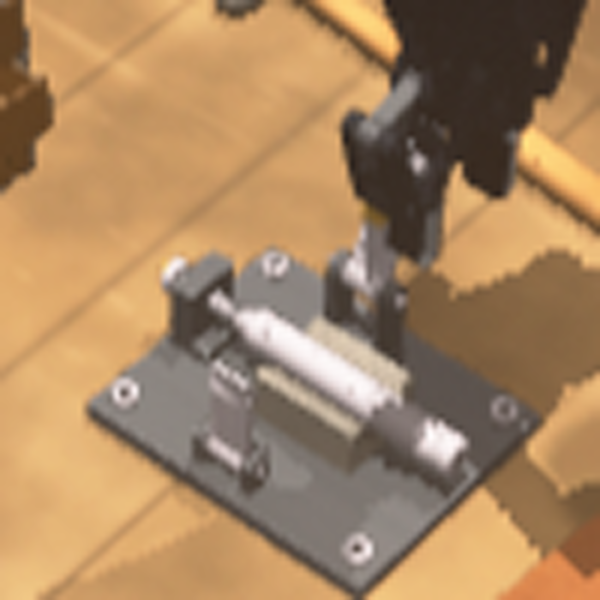

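View pics/m2.png

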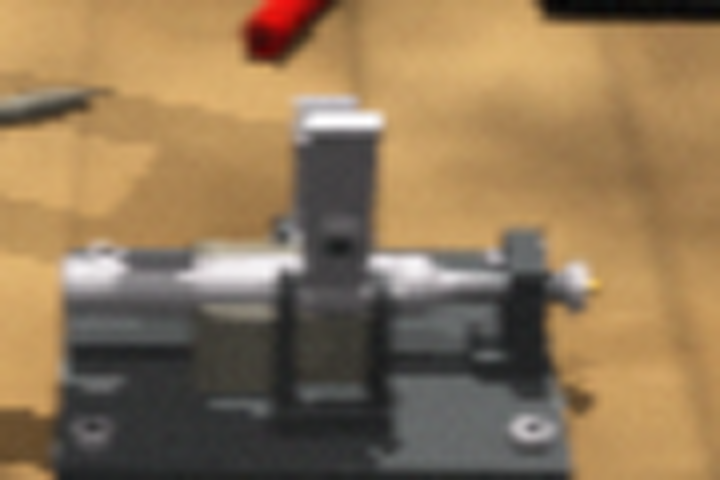

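The shaft is home with the tell-tale tail out and the strap still open. Now I'll measure the strap angle.

Run:
```python
from h import *
F=np.array([.535,-.1,0])
# side view: tip end face centre px, top edge; scene (a) g1: crop b2 strap tip
for th in (1.7,1.75,1.8,1.85,1.9,1.95,2.0,2.05):
    e=np.array([0,np.cos(th),np.sin(th)]);n=np.array([0,-np.sin(th),np.cos(th)])
    H=F+np.array([.016,-.042,.062])
    print(th,[ (proj(c,H+.094*e+s*.003*n+np.array([w*.011,0,0]))[0]).round(1).tolist() for c in('side','scene') for s,w in((1,-1),(-1,-1),(-1,1))])
a=cv2.imread('pics/a_scene.png');b=cv2.imread('pics/a_side.png')
crop(a,345,380,140,190,12,'pics/n1.png'); crop(b,310,345,195,235,14,'pics/n2.png')
```

```text
1.7 [[323.7, 197.0], [323.6, 195.6], [332.6, 195.7], [364.2, 151.9], [362.8, 152.9], [356.5, 149.2]]
1.75 [[323.7, 198.2], [323.6, 196.7], [332.7, 196.7], [365.2, 151.3], [363.9, 152.1], [357.5, 148.4]]
1.8 [[323.8, 199.4], [323.7, 197.8], [332.8, 197.9], [366.2, 150.7], [364.9, 151.5], [358.6, 147.7]]
1.85 [[323.8, 200.8], [323.7, 199.1], [332.8, 199.1], [367.2, 150.2], [365.9, 150.8], [359.6, 147.1]]
1.9 [[323.8, 202.2], [323.8, 200.4], [332.9, 200.5], [368.1, 149.7], [366.9, 150.3], [360.6, 146.6]]
1.95 [[323.9, 203.7], [323.8, 201.8], [333.0, 201.9], [369.1, 149.3], [367.9, 149.8], [361.5, 146.2]]
2.0 [[323.9, 205.3], [323.9, 203.3], [333.1, 203.3], [369.9, 149.0], [368.8, 149.4], [362.5, 145.8]]
2.05 [[323.9, 206.9], [323.9, 204.9], [333.1, 204.9], [370.8, 148.8], [369.7, 149.1], [363.4, 145.5]]
```

View pics/n1.png

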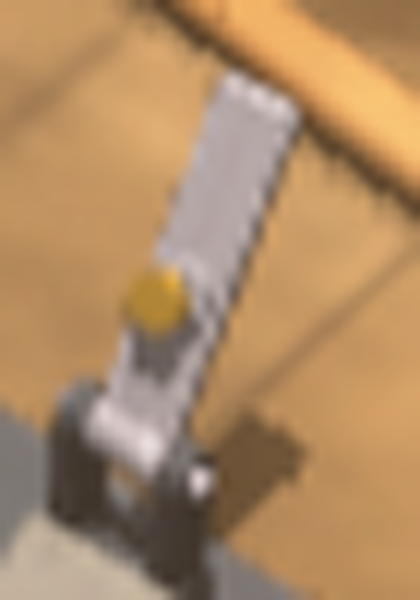

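View pics/n2.png

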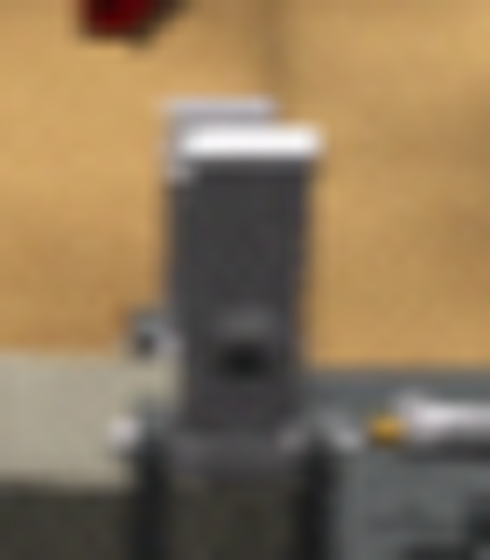

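Strap angle is about 2.02, with its tip at y ≈ -0.185, z ≈ 0.145. I'll go round behind it with the fingers shut.

```bash
python3 -m jog '{"offset":[[0,-0.1,0.4],[0,-0.5,0.2],[0,-0.7,0],[0,-0.6,0],[0,-0.38,0],[0.4,0,0],[0.5,0,0],[0.4,0,0],[0.06,0,0],[0,0,0],[0,0,0]],"angular":[[0,0,0],[0,0,0],[0,0,0],[0,0,0],[0,0,0],[0,0,0],[0,0,0],[0,0,0],[0,0,0],[0,0,0],[0,0,0]],"jaw":[0,0,0,0,0,0,0,0,0,0,0]}'
python3 -c "
from h import *
st=manip.state();print(st['tool_pos'],st['contact_force'])
b=manip.grab_frame('wrist');cv2.imwrite('pics/o0.png',b)
b=manip.grab_frame('scene');crop(b,310,430,80,200,5,'pics/o1.png')
b=manip.grab_frame('side');crop(b,270,390,130,250,5,'pics/o2.png')"
```

```text
time: 18.0
tool_pos: [0.5467, -0.2137, 0.2055]
tool_rot: [0.707, -0.707, -0.0, 0.001]
contact_force: [-0.1, -0.7, -0.2]
gripper_width: 0.002
[ 0.54669023 -0.21368497  0.20548142] [-0.0812767  -0.70438036 -0.19023033]
```

View pics/o0.png

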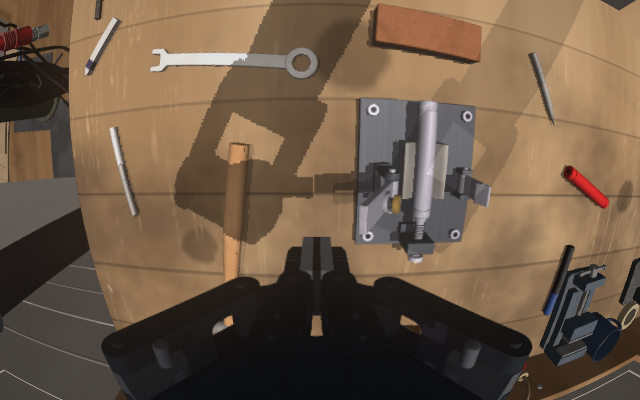

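View pics/o1.png

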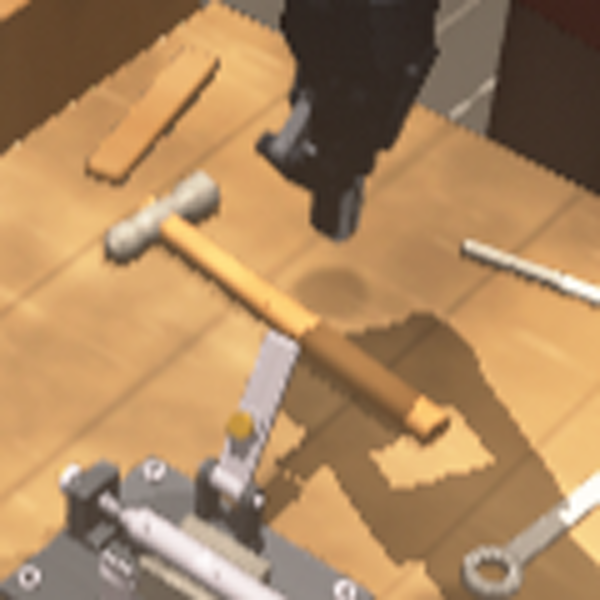

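View pics/o2.png

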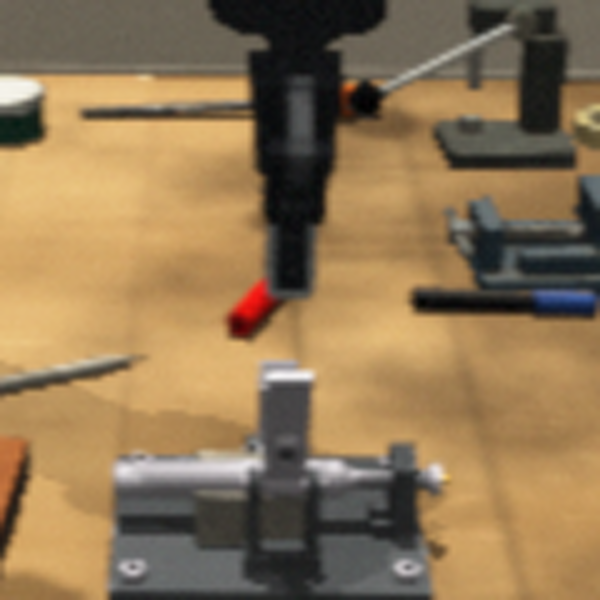

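```bash
python3 -m jog '{"offset":[[0.06,0,-0.2],[0,0,-0.4],[0,0,-0.4],[0,0,-0.4],[0,0,-0.2],[0,0,0],[0,0.1,0],[0,0.1,0],[0,0.1,0],[0,0,0]],"angular":[[0,0,0],[0,0,0],[0,0,0],[0,0,0],[0,0,0],[0,0,0],[0,0,0],[0,0,0],[0,0,0],[0,0,0]],"jaw":[0,0,0,0,0,0,0,0,0,0]}'
python3 -c "
from h import *
st=manip.state();print(st['tool_pos'],st['contact_force'])
b=manip.grab_frame('scene');crop(b,310,430,80,200,5,'pics/p1.png')"
```

```text
time: 19.15
tool_pos: [0.5511, -0.1984, 0.1273]
tool_rot: [-0.707, 0.707, 0.002, -0.001]
contact_force: [-0.4, 0.2, 0.6]
gripper_width: 0.002
[ 0.55114005 -0.19839017  0.12726225] [-0.3565005   0.15873499  0.59630724]
```

View pics/p1.png

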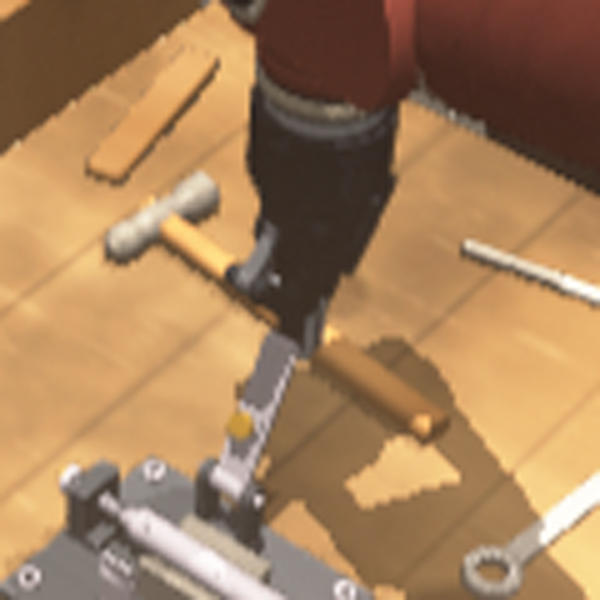

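```bash
python3 -m jog '{"offset":[[0,0.1,0],[0,0.1,0],[0,0.1,0],[0,0.1,0],[0,0.1,0],[0,0.1,0],[0,0.1,0],[0,0.1,0],[0,0,0]],"angular":[[0,0,0],[0,0,0],[0,0,0],[0,0,0],[0,0,0],[0,0,0],[0,0,0],[0,0,0],[0,0,0]],"jaw":[0,0,0,0,0,0,0,0,0]}'
python3 -c "
from h import *
st=manip.state();print(st['tool_pos'],st['contact_force'])
b=manip.grab_frame('scene');crop(b,310,430,80,200,5,'pics/q1.png')"
```

```text
time: 20.1
tool_pos: [0.5504, -0.158, 0.126]
tool_rot: [0.707, -0.707, -0.001, 0.001]
contact_force: [0.1, 0.9, 0.7]
gripper_width: -0.0
[ 0.55040484 -0.15800762  0.12596288] [0.056587   0.88615688 0.65257315]
```

View pics/q1.png

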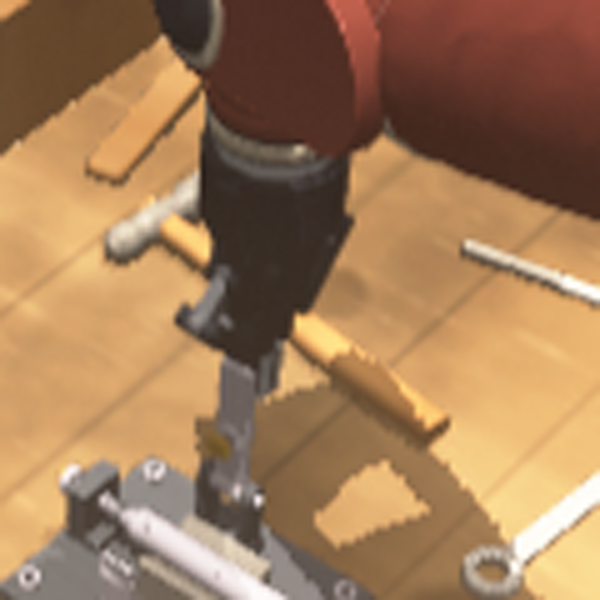

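```bash
python3 -m jog '{"offset":[[0,0.12,0.025],[0,0.12,0.025],[0,0.12,0.025],[0,0.12,0.025],[0,0.117,-0.04],[0,0.117,-0.04],[0,0.117,-0.04],[0,0.1,-0.073],[0,0.1,-0.073],[0,0.1,-0.073],[0,0,0]],"angular":[[0,0,0],[0,0,0],[0,0,0],[0,0,0],[0,0,0],[0,0,0],[0,0,0],[0,0,0],[0,0,0],[0,0,0],[0,0,0]],"jaw":[0,0,0,0,0,0,0,0,0,0,0]}'
python3 -c "
from h import *
st=manip.state();print(st['tool_pos'],st['contact_force'])
b=manip.grab_frame('scene');crop(b,290,410,100,220,5,'pics/r1.png')
b=manip.grab_frame('side');crop(b,270,390,130,250,5,'pics/r2.png')"
```

```text
time: 21.25
tool_pos: [0.5499, -0.1015, 0.1132]
tool_rot: [0.707, -0.707, -0.0, 0.002]
contact_force: [-0.3, 0.4, -0.2]
gripper_width: -0.0
[ 0.54993755 -0.10151316  0.11321542] [-0.32250237  0.38010161 -0.17984835]
```

View pics/r1.png

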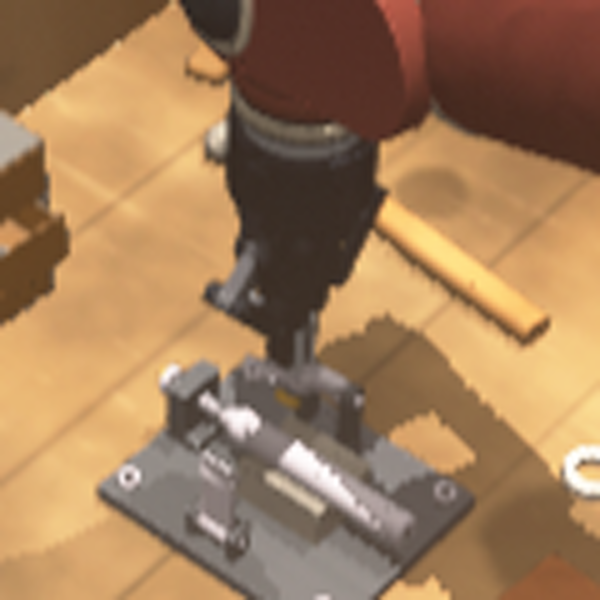

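View pics/r2.png

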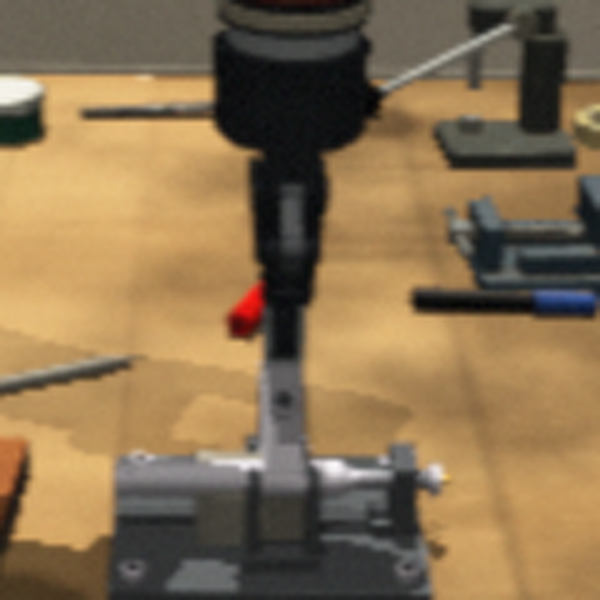

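```bash
python3 -m jog '{"offset":[[0,0.083,-0.09],[0,0.083,-0.09],[0,0.083,-0.09],[0,0.06,-0.1],[0,0.06,-0.1],[0,0.03,-0.06],[0,0.03,-0.06],[0,0,0]],"angular":[[0,0,0],[0,0,0],[0,0,0],[0,0,0],[0,0,0],[0,0,0],[0,0,0],[0,0,0]],"jaw":[0,0,0,0,0,0,0,0]}'
python3 -c "
from h import *
st=manip.state();print(st['tool_pos'],st['contact_force'])
b=manip.grab_frame('scene');crop(b,290,390,130,230,6,'pics/s1.png')"
```

```text
time: 22.15
tool_pos: [0.5502, -0.0806, 0.0841]
tool_rot: [0.707, -0.707, -0.001, 0.001]
contact_force: [0.8, -0.8, -0.7]
gripper_width: 0.002
[ 0.55016441 -0.08056999  0.08411673] [ 0.84855249 -0.8272268  -0.68755698]
```

View pics/s1.png

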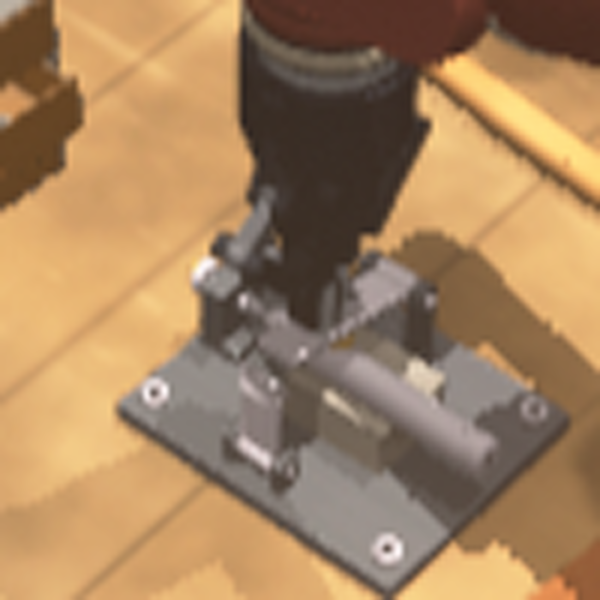

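```bash
python3 -m jog '{"offset":[[0,0.05,-0.03],[0,0.05,-0.03],[0,0.04,-0.03],[0,0,-0.03],[0,0,-0.03],[0,0,0]],"angular":[[0,0,0],[0,0,0],[0,0,0],[0,0,0],[0,0,0],[0,0,0]],"jaw":[0,0,0,0,0,0]}'
python3 -m jog '{"offset":[[0,0,-0.02],[0,0,-0.02],[0,0,-0.02],[0,0,0]],"angular":[[0,0,0],[0,0,0],[0,0,0],[0,0,0]],"jaw":[0,0,0,0]}'
```

```text
time: 22.8
tool_pos: [0.5504, -0.0739, 0.077]
tool_rot: [0.707, -0.707, -0.001, 0.001]
contact_force: [-0.2, 0.4, -0.1]
gripper_width: -0.002
time: 23.2
tool_pos: [0.5507, -0.0739, 0.0746]
tool_rot: [0.707, -0.707, -0.001, 0.001]
contact_force: [0.1, 0.0, 2.8]
gripper_width: -0.0
```

```bash
python3 -m jog '{"offset":[[0,0,-0.02],[0,0,-0.02],[0,0,-0.02],[0,0,0]],"angular":[[0,0,0],[0,0,0],[0,0,0],[0,0,0]],"jaw":[0,0,0,0]}'
python3 -m jog '{"offset":[[0,0,-0.02],[0,0,-0.02],[0,0,-0.02],[0,0,0]],"angular":[[0,0,0],[0,0,0],[0,0,0],[0,0,0]],"jaw":[0,0,0,0]}'
python3 -m jog '{"offset":[[0,0,-0.02],[0,0,-0.01],[0,0,0]],"angular":[[0,0,0],[0,0,0],[0,0,0]],"jaw":[0,0,0]}'
```

```text
time: 23.6
tool_pos: [0.5508, -0.0737, 0.0727]
tool_rot: [0.707, -0.707, -0.001, 0.001]
contact_force: [-4.2, 2.3, 8.1]
gripper_width: 0.002
time: 24.0
tool_pos: [0.5511, -0.0735, 0.0693]
tool_rot: [0.707, -0.707, -0.001, 0.001]
contact_force: [-1.5, 2.0, 4.7]
gripper_width: 0.002
time: 24.3
tool_pos: [0.5511, -0.0734, 0.0681]
tool_rot: [0.707, -0.707, -0.001, 0.001]
contact_force: [-2.3, 3.2, 7.2]
gripper_width: 0.005
```

```bash
python3 -m jog '{"offset":[[0,0,-0.02],[0,0,-0.01],[0,0,0]],"angular":[[0,0,0],[0,0,0],[0,0,0]],"jaw":[0,0,0]}'
python3 -m jog '{"offset":[[0,0,-0.02],[0,0,0]],"angular":[[0,0,0],[0,0,0]],"jaw":[0,0]}'
python3 -c "
from h import *
st=manip.state();print(st['tool_pos'],st['contact_force'])
b=manip.grab_frame('scene');crop(b,310,370,160,210,12,'pics/t1.png')"
```

```text
time: 24.6
tool_pos: [0.5511, -0.0733, 0.0668]
tool_rot: [0.708, -0.707, -0.001, 0.001]
contact_force: [-3.2, 4.4, 9.0]
gripper_width: -0.001
time: 24.8
tool_pos: [0.5511, -0.0733, 0.0659]
tool_rot: [0.708, -0.707, -0.001, 0.001]
contact_force: [-3.5, 3.5, 8.9]
gripper_width: 0.004
[ 0.55113995 -0.07326895  0.06586544] [-3.49161687  3.50218366  8.89137222]
```

View pics/t1.png

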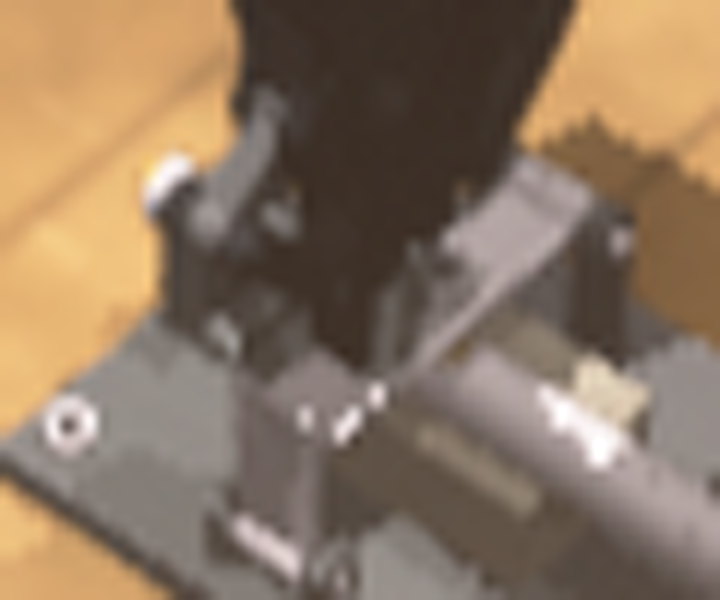

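```bash
python3 -m jog '{"offset":[[0,0,-0.015],[0,0,0]],"angular":[[0,0,0],[0,0,0]],"jaw":[0,0]}'
python3 -m jog '{"offset":[[0,0,-0.015],[0,0,0]],"angular":[[0,0,0],[0,0,0]],"jaw":[0,0]}'
```

```text
time: 25.05
tool_pos: [0.5514, -0.0736, 0.0647]
tool_rot: [0.707, -0.707, -0.001, 0.0]
contact_force: [-0.3, 1.9, 6.8]
gripper_width: 0.001
time: 25.25
tool_pos: [0.5514, -0.0737, 0.0641]
tool_rot: [0.707, -0.707, -0.001, 0.0]
contact_force: [-1.5, 2.0, 7.6]
gripper_width: -0.001
```

```bash
python3 -m jog '{"offset":[[0,0,-0.015],[0,0,0]],"angular":[[0,0,0],[0,0,0]],"jaw":[0,0]}'
python3 -m jog '{"offset":[[0,0,-0.01],[0,0,0]],"angular":[[0,0,0],[0,0,0]],"jaw":[0,0]}'
python3 -c "
from h import *
b=manip.grab_frame('scene');crop(b,310,370,160,210,12,'pics/u1.png')"
```

```text
time: 25.45
tool_pos: [0.5514, -0.0736, 0.0639]
tool_rot: [0.707, -0.707, -0.001, 0.0]
contact_force: [-3.1, 3.2, 10.6]
gripper_width: -0.003
time: 25.65
tool_pos: [0.5515, -0.0736, 0.0639]
tool_rot: [0.707, -0.707, -0.001, 0.0]
contact_force: [-5.4, 3.0, 12.6]
gripper_width: 0.002
```

View pics/u1.png

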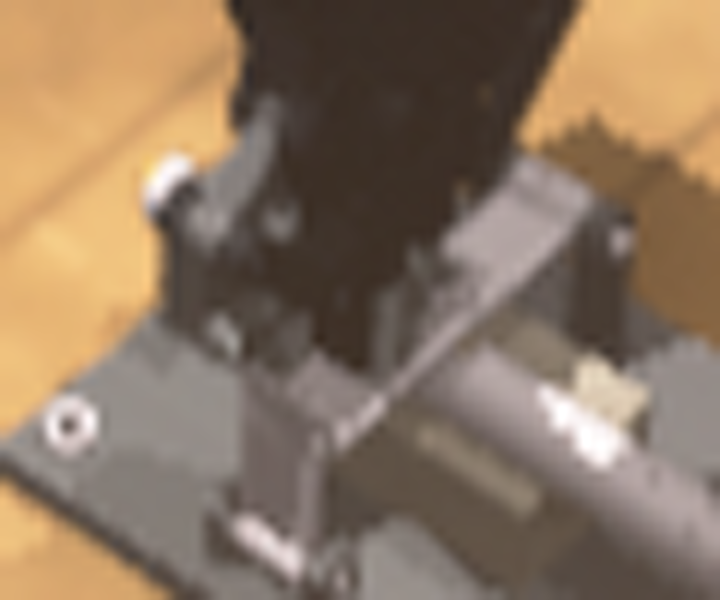

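It is solid at z = 0.0639, the strap's lower limit. The force dip at 25.05 s and the picture (nose at u1 325,420 now over the strap end) indicate the snap. I'll rise gently and check.

```bash
python3 -m jog '{"offset":[[0,0,0.03],[0,0,0.05],[0,0,0.1],[0,0,0.3],[0,0,0.6],[0,0,0.8],[0,0,0.8],[-0.3,0,0.5],[-0.6,0,0.2],[-0.6,0,0],[-0.3,0,0],[0,0,0]],"angular":[[0,0,0],[0,0,0],[0,0,0],[0,0,0],[0,0,0],[0,0,0],[0,0,0],[0,0,0],[0,0,0],[0,0,0],[0,0,0],[0,0,0]],"jaw":[0,0,0,0,0,0,0,0,0,0,0,0]}'
python3 -c "
from h import *
st=manip.state();print(st['tool_pos'],st['contact_force'])
b=manip.grab_frame('scene');cv2.imwrite('pics/v0.png',b);crop(b,305,375,150,215,9,'pics/v1.png')
b=manip.grab_frame('side');crop(b,285,365,200,255,9,'pics/v2.png')"
```

```text
time: 26.9
tool_pos: [0.4596, -0.074, 0.2315]
tool_rot: [-0.707, 0.707, 0.001, -0.0]
contact_force: [0.5, -0.8, 0.5]
gripper_width: -0.0
[ 0.4595541  -0.07401321  0.23154488] [ 0.52602895 -0.80241386  0.45641973]
```

View pics/v1.png

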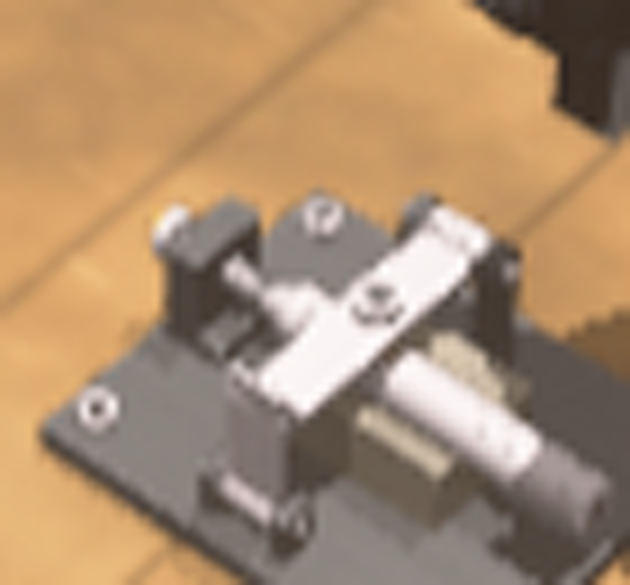

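View pics/v2.png

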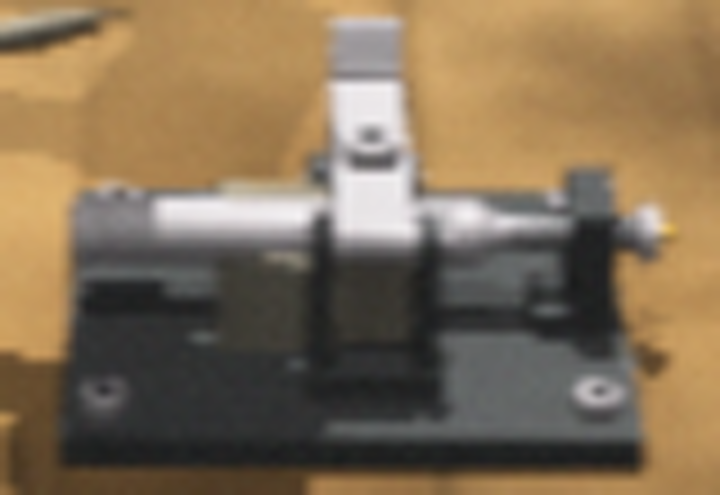

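View pics/v0.png

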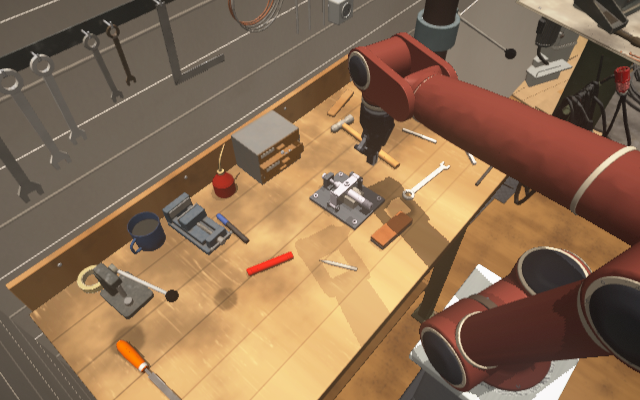

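```bash
python3 - <<'E'
from h import *
H=np.array([.535,-.1,0])+np.array([.016,-.042,.062])
for th in(0,.03,.06,.09):
    e=np.array([0,np.cos(th),np.sin(th)]);n=np.array([0,-np.sin(th),np.cos(th)])
    print(th,[proj(c,H+.094*e+.003*n+[w*.011,0,0])[0].round(1).tolist() for c in('scene','side') for w in(-1,1)],
      [proj(c,H+.051*e+.01*n)[0].round(1).tolist() for c in('scene','side')])
F=np.array([.535,-.1,0])
for a in(0,.07):  # hook nose inner/outer top at rest
    print('hooktop',a,[proj('scene',F+[.016+w*.011,.057+.056*np.sin(a),.024+.056*np.cos(a)])[0].round(1).tolist() for w in(-1,1)])
E
cat > /dev/null <<'E'
E
python3 -c "
from h import *
b=cv2.imread('pics/v0.png');crop(b,322,350,180,214,18,'pics/w1.png')"
```

```text
0 [[337.5, 196.5], [331.4, 192.5], [321.9, 208.0], [329.7, 208.0]] [[344.5, 184.0], [326.4, 213.4]]
0.03 [[337.6, 195.8], [331.5, 191.8], [321.9, 207.1], [329.7, 207.2]] [[344.6, 183.6], [326.4, 212.9]]
0.06 [[337.6, 195.1], [331.5, 191.1], [321.9, 206.3], [329.8, 206.3]] [[344.7, 183.2], [326.4, 212.5]]
0.09 [[337.7, 194.4], [331.6, 190.4], [321.9, 205.4], [329.8, 205.5]] [[344.8, 182.7], [326.4, 212.1]]
hooktop 0 [[336.5, 194.0], [330.3, 190.0]]
hooktop 0.07 [[335.5, 194.9], [329.4, 190.8]]
```

View pics/w1.png

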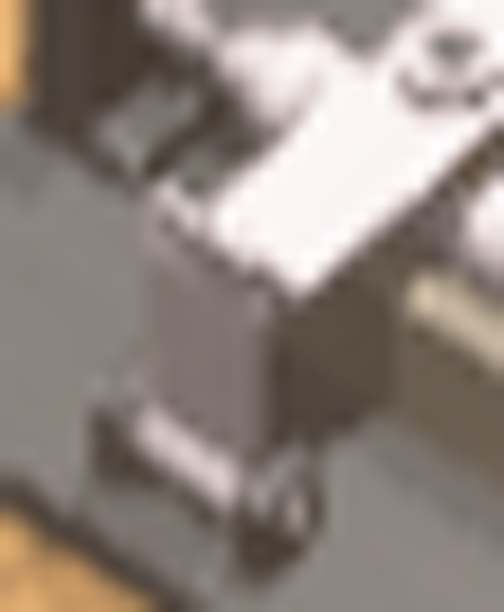

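Strap is level (end corner at (338.6,196.6), prediction for angle 0 is (337.5,196.5)) and stays down under the shoe spring. The hook nose overlaps its end, the tell-tale tail is out and the robot is clear. I'm handing in the job.

```bash
python3 -c "
from plant import manip
print(manip.job_done(), manip.state()['time'])"
```

```text
the job is handed in; nothing more can be done
the job is handed in; nothing more can be done
```

I set up the shaft as asked and handed the job in at about 27 s; the system gave no verdict.

**Shaft:** I gripped the grey shaft near one end, left the red look-alike alone, and lowered it into the vee with about 5 N of contact. I then pushed it to the stop in steps of 0.5 to 1 mm and held it there at about 11 N for 0.9 s.

**Strap:** I swung it over with the fingers shut and pressed it down until it was solid. The highest vertical force was about 13 N, and a drop from 9 to 7 N marked the hook snapping.

**Last checks:**
- The tell-tale's tail still shows behind the screw.
- The strap lies level to within about a pixel, with the hook's nose over its end, and it stayed down after I let go.
- The bystanders I could see in the last scene view look unmoved.
- The arm is clear of everything.

**What disagreed or could not be checked:**
- My first fit of the fixture was about 7–10 mm off in x, because the base plate is not centred on the V-block. I refitted on the block itself before laying the shaft.
- The first push stuck on friction in the vee at 9 N. I eased the downward load and it slid freely.
- The strap and hook angles, the tell-tale travel and the shoe's force were judged only from pictures and feel, not measured.

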